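Weigh out a batch of square nuts on the spring scale

TASK

Weigh out one batch: with the scale's pan still empty, press the bar-shaped zero key fully down; then take the trough by its handle and tip square nuts into the pan until the pan sinks and stays on its stop, keeping at least two nuts back in the trough and spilling none. Stand the trough upright on the mat again with the rest of the nuts in it, let go, and press the round tally key fully down. Do not press the tally key before the pan is down, the zero key once it has sunk, or the square key at all, and leave the other things where they lie.

Things in the scene. Friction and masses are not known exactly. Their poses are not given: they have to be found in the camera images.
- trough_grip (a point): Centre of the trough's handle: black bar 78 mm long (along the trough), 12 wide, 14 high, over the channel's middle, gripped across its width from above; thin bridges hold it 36 mm before and behind this point. Centre 85 mm above the trough's underside; channel walls end 52 mm above the underside. Axes: x along the trough to its open mouth, z up.
- trough_mouth (a point): Middle of the floor's edge at the trough's open mouth, 62 mm ahead (+x) and 49 mm below the handle's centre. The walls here reach 10 mm below this point; from 38 mm behind it, 36 mm (the underside). Tip it mouth down and nuts slide out singly: the first when the floor at the mouth is steep enough (at 10 to 23 degrees, unknown), each next after some 6 degrees more.
- trough_mid (a point): Middle of the trough, 45 mm above its underside: an aluminium single-file channel 113 mm long, 28 wide, 92 high with the handle, 0.42 kg with its six square nuts in a row. Its floor is level at the mouth and dips ever steeper, 6 degrees more per nut, to 30 degrees at the closed end. Axes as the handle's.
- mat: Dark ribbed rubber mat, fixed, 260 (x) by 280 (y) by 3 mm; origin at the centre of its underside. The trough starts on it and belongs on it.
- dish_in (a point): Centre of the inner floor of the scale's pan, a round steel dish; floor radius 47 mm, outer rim radius 66, rim 32 mm above this point (about 120 above the table). An arm under it runs 130 mm along this point's +x to a column 22 mm thick, 233 high, whose square head reaches in to 100 mm from the pan's axis. Base plate 14 mm high: 60 mm to -x, 170 to +x, 65 to either side.
- carriage (a joint): How far the scale's pan has sunk, m: 0 held up by its spring, 0.020 resting on its hard stop. It hardly moves until nearly enough nuts lie in it (two to four nuts are needed, the scale's setting is unknown), then sinks and stays down under their weight.
- bar_key (a joint): Travel of the bar-shaped key (zero key), m: 0 up, 0.005 fully pressed, against a spring of 1.5 N rising to 5 N. Counts as pressed beyond 0.004.
- bar_key_top (a point): Centre of the top of the bar key, 54 mm long (x) and 24 mm wide (y), at one end (+y) of a fixed grey key box of 100 (x) by 170 (y) by 35 mm; the three black keys stand 12 mm proud of the box, 52 mm apart along y. Axes of the key box, z up.
- round_key (a joint): Travel of the round key (tally key), m: 0 up, 0.005 fully pressed, same spring. Counts as pressed beyond 0.004.
- round_key_top (a point): Centre of the top of the round key, 28 mm across, at the other end (-y) of the key box.
- square_key (a joint): Travel of the square key (clear key, not to be pressed; 22 mm wide, in the middle of the key box between the other two), m: 0 up, 0.005 fully pressed.
- clip_a: Black plastic clip 32 by 16 by 20 mm on the mat; origin under it. Bystander.
- clip_b: A second such clip on the mat. Bystander.
- jar: Jar 60 mm across, 90 mm high, beyond the mat; origin under it. Bystander.
- tape: Cardboard reel, 90 mm across, 24 mm high, lying flat beyond the mat. Bystander.
- driver: Screwdriver lying on the table between the robot and the work. Bystander.
- clipbar: Brass bar 360 mm long along its x axis, 14 mm wide, 18 mm high with a row of black clips, lying on the right side of the table. Bystander.
- nut0_c (a point): Centre of square steel nut 0, 18 by 18 by 11 mm, 28 g; in the trough, first at the mouth.
- nut1_c (a point): Centre of square steel nut 1, 18 by 18 by 11 mm, 28 g; in the trough, number 2 from the mouth.
- nut2_c (a point): Centre of square steel nut 2, 18 by 18 by 11 mm, 28 g; in the trough, number 3 from the mouth.
- nut3_c (a point): Centre of square steel nut 3, 18 by 18 by 11 mm, 28 g; in the trough, number 4 from the mouth.
- nut4_c (a point): Centre of square steel nut 4, 18 by 18 by 11 mm, 28 g; in the trough, number 5 from the mouth.
- nut5_c (a point): Centre of square steel nut 5, 18 by 18 by 11 mm, 28 g; in the trough, last, at the closed end.
Not all that is in view belongs to the job. What is shaped like the part that bears trough_grip but pink is not meant.

How it is judged:
By the outcome, as a careful person would: the job done as asked, in the order asked, and still so for the second after the job is handed in, with the robot touching nothing.
It also fails if it takes over 72 s, if anything falls off the work surface, if the arm or the gripper's body presses on something with over 40 N, if the wrist force passes 120 N, or if a joint passes its speed limit or range.

ROBOT

A 6-joint arm with a two-finger parallel gripper is mounted at the origin on the work surface. World frame = base frame: x ahead of the robot, y to its left, z up, the work surface at z = 0. Lengths are in m, angles in degrees, forces in N, time in s.
With the tool pointing down it reaches from about 0.35 to 0.875 m from the base axis. Payload 4.2 kg.
Tool frame: the origin (TCP) lies on the front face of the gripper's body, between the roots of the fingers; the fingertips stand finger_overhang ahead of it and the grasp point (between the pads) lies 51 mm ahead of it (finger_overhang is the distance from the TCP to the fingertips, in m); z points along the fingers, y is the line along which they close (so a half turn about z gives the same grasp; the last joint's range is limited). The gripper opens to 87 mm and grips with 3 to 60 N. Pads are 19 mm wide; open, the fingers measure 117 mm over their backs; the gripper's body (75 mm by 190 mm) begins 51 mm behind the grasp point.
Start: joints at [-55.256, 22.042, 0.453, 0, -68.411, -14.817], TCP at [0.213, -0.588, 0.292] pointing down, gripper open.
Joint ranges: [-179.83, 179.83], [-69.29, 118.12], [-61.27, 80.66], [-181.25, 117.63], [-171.15, -9.14], [-177.46, 177.46]. Speed limits (degrees/s): [159.86, 159.86, 180, 180, 180, 180].

INTERFACE

Orientations are given as a 3x3 rotation matrix whose columns are the frame's x, y, z axes.
In Python, from station import sense, capture, camera_model, finish_job, finger_overhang gives the robot as it stands. The module is installed in compiled form; this text tells all that it offers.
- The arm moves only by the tool jog_arm, never from a script. Its argument "rows" is a list that holds one entry, the list of rows, each a list of 4 numbers: the shift along the tool's x, y, z in m, then the turn about the tool's z in rad. A call has 1 to 20 rows; each row shifts and turns the commanded pose from where the row before left it, along the tool's axes as they then stand; what a row does not reach is not made up. A row lasts 1/8 s, in which the tool goes at most 62.5 mm and 10.7 degrees, less where a joint would pass 70% of its speed; a pose out of reach is approached as far as the arm can. A call is refused whole if a number of a shift passes 0.0625 or a number of a turn 0.188, either way. A call with a gripper value outside its range is refused whole. "claw" is the opening, from 0 (shut) to 1 (fully open), set as the call begins (left out, the last holds). The fingers move at their own pace and stop on an object; the grip force is fixed at half the most. Time passes only in rows, so rows that do not move let the fingers close. It gives the time, the measured TCP pose, the force, the opening and the grip force at its end, in the units of the state.
- sense(): the state, without advancing time (a new reading comes with each control period).
- capture(name): name is "side" or "top"; returns the picture (420x560x3 uint8, red, green, blue); there is no depth.
- camera_model(name): a dict with "fovy" (degrees; the focal length in pixels is half the picture's height over the tangent of half this angle, whatever the lens; pixels are square), "cx", "cy" (the principal point, pixels), "eye" and "rotation" of the camera in the world. Camera axes: x right, y down, z forward; pixel columns grow to the right and rows downward; lengths in m; the calibration is good to about 2 mm. A picture is of the moment at which its call begins. camera_model takes no time and is no camera call.
- finish_job(): hands the job in; it is judged then, once.
The state is a dict: "time_s": time; "joints": joint angles; "joint_velocities": joint speeds; "effort": joint torques, N m; "tcp_pos": TCP position; "ee_rot": TCP orientation; "wrist_force": force on the tool from outside, world axes, zero at the start; "moment": the same for the moment, N m; "gripper_width": opening from 0.0 (shut) to 1.0 (fully open); "gripper_force": force on a finger pad.
Only numpy, scipy, OpenCV 4.12 (cv2) and the standard library are available. Lean on these libraries where they do the work, as an engineer would, in place of code of your own. Each camera call takes 0.05 s, during which the arm holds its last target. There are 200 camera calls.

## Working session

There is one attempt and no reset: what is moved stays moved. The work goes in short steps, Python scripts to look and compute and a tool call to move; the robot and the scene stay as the last step left them, time stands still between calls to the robot, and variables do not carry over. Pictures are saved under pics/ and viewed, at most 10 in all, crops included, and the job is handed in when it is done.

Besides the shell and the picture viewer there is one more tool, called after "Emit:" as name(argument=value, ...), one argument or row to a line, values as JSON. jog_arm: Moves the arm, as the interface text tells. Its arguments: {"type":"object","properties":{"rows":{"type":"array"},"claw":{"type":"number"}},"required":["rows"]}

```bash
mkdir -p pics
python3 - <<'E'
from station import *
import cv2,numpy as np
for n in("side","top"):
    im=capture(n); cv2.imwrite(f"pics/{n}0.png",im[:,:,::-1]); m=camera_model(n); print(n,m)
print(sense()); print(finger_overhang if not callable(finger_overhang) else finger_overhang())
E
```

```text
side {'fovy': 43.867910471829845, 'cx': 271.4321927357597, 'cy': 215.76693491343815, 'eye': array([0.3592694 , 1.0533374 , 0.76913883]), 'rotation': array([[-0.9877604 , -0.08362123,  0.13166959],
       [-0.15595881,  0.51595721, -0.84229745],
       [ 0.00249807, -0.8525231 , -0.52268357]])}
top {'fovy': 43.29350279390494, 'cx': 281.77037172694094, 'cy': 218.6811089744706, 'eye': array([ 0.28775014, -0.07201785,  1.48927644]), 'rotation': array([[ 2.93879293e-02, -9.86965330e-01,  1.58227010e-01],
       [-9.99567649e-01, -2.91645749e-02,  3.73387012e-03],
       [ 9.29423115e-04, -1.58268331e-01, -9.87395702e-01]])}
{'time_s': 0.1, 'joints': array([-5.52547232e+01,  2.20864627e+01,  3.87870349e-01, -2.32624284e-02,
       -6.84120859e+01, -1.48169395e+01]), 'joint_velocities': array([-0.01227551, -0.13840423,  0.07727598,  0.13788675, -0.06593441,
       -0.03512198]), 'effort': array([-7.44049375e-04, -3.91689920e+01,  1.87933570e+01,  4.23190624e+00,
        1.34626130e-02, -7.31664363e-05]), 'tcp_pos': array([ 0.21291045, -0.58719211,  0.29127485]), 'ee_rot': array([[-9.40170646e-01, -3.40702996e-01, -7.90703274e-04],
       [-3.40703889e-01,  9.40168927e-01,  1.80240405e-03],
       [ 1.29310189e-04,  1.96396306e-03, -9.99998063e-01]]), 'wrist_force': array([ 0.09712611, -0.37811931, -1.09404767]), 'moment': array([-0.04114098, -0.02793845,  0.03114832]), 'gripper_force': 0.0, 'gripper_width': 1.0015919431166986}
0.0697
```

View pics/side0.png

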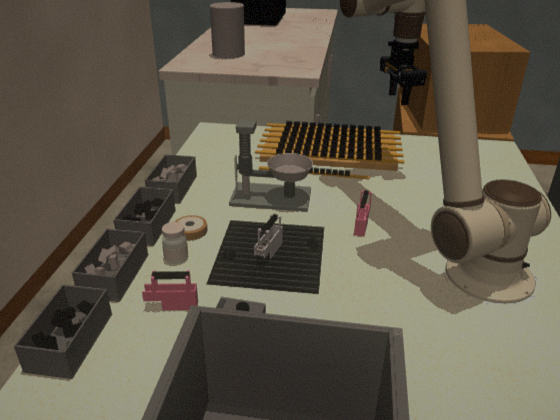

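View pics/top0.png

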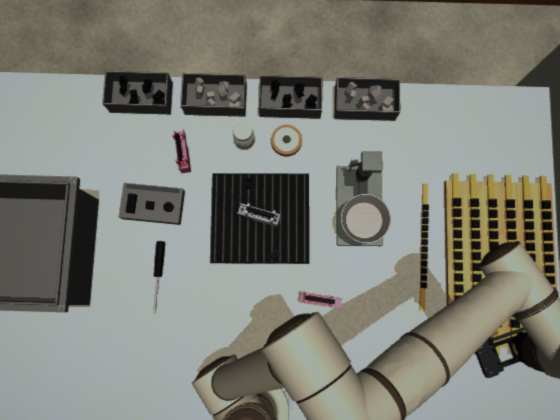

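The top view shows the aluminium trough at (260,213) on the mat. The lookalikes are the pink troughs at (181,150) and (320,298), and in the side view at (172,290) and (363,213). The key box is at (152,204), with bar key (132,204), square (151,206) and round (168,207). The pan is at (365,218) and its column at (368,165). I'll check my choice in one close crop.

```bash
cat > h.py <<'E'
from station import *
import cv2,numpy as np
def ray(n,u,v):
    m=camera_model(n); f=210/np.tan(np.radians(m['fovy']/2))
    d=m['rotation']@np.array([(u-m['cx'])/f,(v-m['cy'])/f,1]); return m['eye'],d/np.linalg.norm(d)
def plane(n,u,v,z):
    e,d=ray(n,u,v); return e+d*(z-e[2])/d[2]
def proj(n,p):
    m=camera_model(n); f=210/np.tan(np.radians(m['fovy']/2))
    c=m['rotation'].T@(np.array(p)-m['eye']); return np.array([m['cx']+f*c[0]/c[2],m['cy']+f*c[1]/c[2]])
def two(a,b):
    e1,d1=ray("top",*a); e2,d2=ray("side",*b)
    s=np.linalg.lstsq(np.c_[d1,-d2],e2-e1,rcond=None)[0]; p=e1+s[0]*d1;q=e2+s[1]*d2
    return (p+q)/2,np.linalg.norm(p-q)
E
python3 - <<'E'
from h import *
t=cv2.imread("pics/top0.png");s=cv2.imread("pics/side0.png")
def c(im,x,y,w,h,W,H): return cv2.resize(im[y:y+h,x:x+w],(W,H),interpolation=cv2.INTER_CUBIC)
a=c(t,232,192,56,42,400,300);b=c(s,240,200,56,70,400,500)
k=c(t,115,178,72,50,400,278);p=c(s,225,110,100,100,400,300)
L=np.vstack([a,k]);L=L[:578];R=b
out=np.zeros((600,800,3),np.uint8);out[:L.shape[0],:400]=L;out[:500,400:]=R
out=cv2.convertScaleAbs(out,alpha=1.5,beta=15)
cv2.imwrite("pics/c1.png",out)
# pan rim via ellipse-ish: bright contour
E
```

```text
(no output)
```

View pics/c1.png

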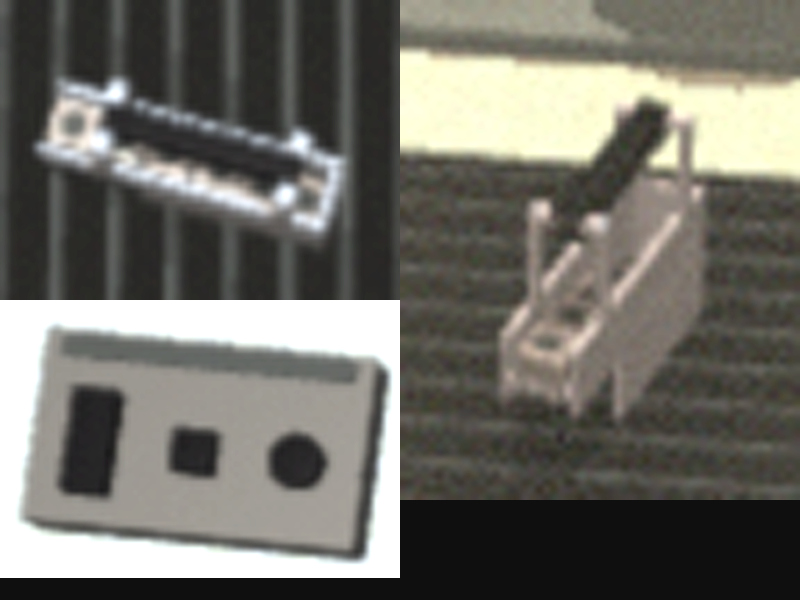

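The crop confirms the aluminium trough with its black handle. Its mouth is at the left end in the top view (+y), where nut 0 shows at about (242,209), and the handle is centred near (260.4,212.4). The keys run bar, square, round from left to right.

The tool only turns about z, so I can't tilt it. I'll tip the trough by hooking its step on the pan's rim and pushing, which lets the handle pivot between the pads.

Run:
```python
from h import *
np.set_printoptions(precision=4,suppress=True)
for n,p in dict(bar=(131.7,203.2),sq=(149.9,205.4),rnd=(168.6,207)).items(): print(n,plane("top",*p,.047))
print("h two",two((260.4,212.4),(269.7,221.7)))
t=cv2.imread("pics/top0.png");g=cv2.cvtColor(t,cv2.COLOR_BGR2GRAY)
# handle: dark blob between bright walls
a=plane("top",232+112/7.143,192+118/7.143,.095);b=plane("top",232+300/7.143,192+172/7.143,.095)
print("ends",a,b,np.linalg.norm(a-b),np.degrees(np.arctan2(*(a-b)[1::-1])),(a+b)/2)
print("mouth top centre", plane("top",232+50/7.143,192+118/7.143,.055), plane("top",232+335/7.143,192+190/7.143,.055))
c=cv2.HoughCircles(cv2.resize(g[185:250,330:400],None,fx=6,fy=6,interpolation=cv2.INTER_CUBIC),cv2.HOUGH_GRADIENT,1,400,param1=80,param2=20,minRadius=110,maxRadius=190)
print(c); c=c[0][0]; u,v,r=330+c[0]/6,185+c[1]/6,c[2]/6
for z in(.12,.088): print("pan",u,v,r,plane("top",u,v,z),np.linalg.norm(plane("top",u+r,v,z)-plane("top",u,v,z)))
o=cv2.resize(t[145:255,325:400],None,fx=5,fy=5,interpolation=cv2.INTER_CUBIC)
cv2.circle(o,(int((u-325)*5),int((v-145)*5)),int(r*5),(0,0,255),1)
s=cv2.resize(cv2.imread("pics/side0.png")[115:215,225:320],None,fx=4.2,fy=4.2,interpolation=cv2.INTER_CUBIC)
out=np.zeros((550,790,3),np.uint8);out[:,:375]=o;out[:420,380:380+s.shape[1]]=s;cv2.imwrite("pics/c2.png",cv2.convertScaleAbs(out,alpha=1.4))
```

```text
bar [0.55   0.3506 0.047 ]
sq [0.5453 0.2998 0.047 ]
rnd [0.5424 0.2477 0.047 ]
h two (array([ 0.5283, -0.0089,  0.0924]), np.float64(0.0026115615977952305))
ends [0.536  0.0253 0.095 ] [ 0.5176 -0.0458  0.095 ] 0.07341629113318579 75.47049862785094 [ 0.5268 -0.0103  0.095 ]
mouth top centre [0.5424 0.052  0.055 ] [ 0.5176 -0.0587  0.055 ]
[[[209.5 198.5 146.1]]]
pan 364.91666 218.08333 24.35 [ 0.5152 -0.2847  0.12  ] 0.06384935529661327
pan 364.91666 218.08333 24.35 [ 0.5205 -0.2896  0.088 ] 0.06534151517927121
```

View pics/c2.png

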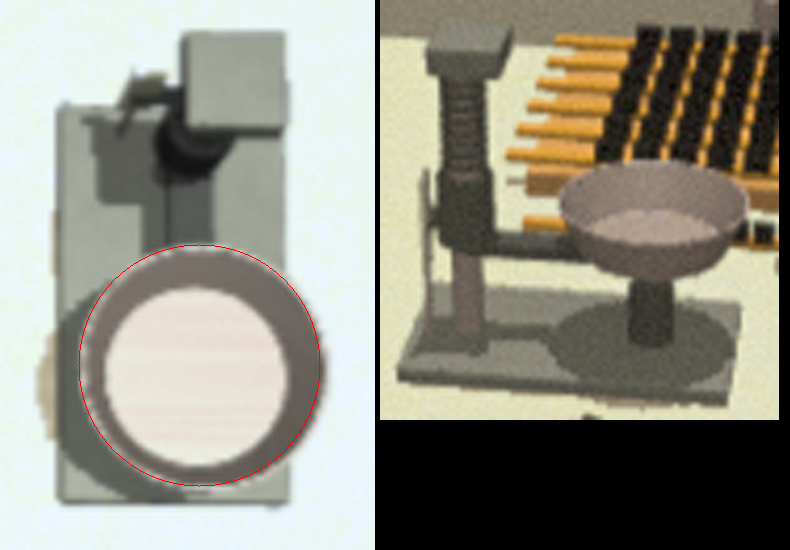

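Top view of the pan: the rim circle is centred at about (365,218), r≈66 mm, giving a pan axis near (0.515,-0.286). The column head is at about (372,161), so the scale's +x is roughly world +x. The bar key is at (0.550,0.351), so I'll go above it with the fingers closed.

Emit:
jog_arm(
  rows=[
    [[-0.016,0.019,0,0],[-0.032,0.0384,0,0],[-0.032,0.0384,0,0],[-0.032,0.0384,0,0],[-0.032,0.0384,0,0],[-0.032,0.0384,0,0],[-0.032,0.0384,0,0],[-0.032,0.0384,0,0],[-0.032,0.0384,0,0],[-0.032,0.0384,0,0],[-0.032,0.0384,0,0],[-0.032,0.0384,0,0],[-0.032,0.0384,0,0],[-0.032,0.0384,0,0],[-0.032,0.0384,0,0],[-0.032,0.0384,0,0],[-0.032,0.0384,0,0],[-0.032,0.0384,0,0],[-0.032,0.0384,0,0],[-0.032,0.0384,0,0]],
  ],
  claw=0,
)

```text
time_s: 2.6
tcp_pos: [0.5447, 0.3304, 0.2917]
ee_rot: [[-0.94, -0.341, -0.001], [-0.341, 0.94, -0.001], [0.001, -0.0, -1.0]]
wrist_force: [0.3, 0.6, 1.0]
gripper_width: 0.008
gripper_force: 0.0
```

Emit:
jog_arm(
  rows=[
    [[-0.016,0.019,0,0],[0,0,0.0,-0.165],[0,0,0.02,-0.165],[0,0,0.03,-0.165],[0,0,0.04,-0.165],[0,0,0.03,-0.165],[0,0,0.01,-0.165],[0,0,0,0],[0,0,0,0]],
  ],
)

```text
time_s: 3.72
tcp_pos: [0.5534, 0.3525, 0.1628]
ee_rot: [[-0.233, -0.972, 0.001], [-0.972, 0.233, 0.001], [-0.001, -0.001, -1.0]]
wrist_force: [0.4, 0.1, 0.0]
gripper_width: 0.004
gripper_force: 0.0
```

Emit:
jog_arm(
  rows=[
    [[0,0,0.015,0],[0,0,0.015,0],[0,0,0.008,0],[0,0,0.004,0],[0,0,0.003,0],[0,0,0.003,0],[0,0,0.003,0],[0,0,0,0]],
  ],
)

```text
time_s: 4.72
tcp_pos: [0.5532, 0.3523, 0.1122]
ee_rot: [[-0.231, -0.973, 0.001], [-0.973, 0.231, 0.0], [-0.0, -0.001, -1.0]]
wrist_force: [-1.7, -1.0, 4.6]
gripper_width: 0.004
gripper_force: 2.4
```

Emit:
jog_arm(
  rows=[
    [[0,0,0.0015,0],[0,0,0.001,0],[0,0,0,0],[0,0,0,0]],
  ],
)

```text
time_s: 5.22
tcp_pos: [0.5532, 0.3523, 0.112]
ee_rot: [[-0.23, -0.973, 0.001], [-0.973, 0.23, 0.0], [-0.001, -0.001, -1.0]]
wrist_force: [-5.3, -2.9, 13.3]
gripper_width: 0.002
gripper_force: 7.0
```

Emit:
jog_arm(
  rows=[
    [[0,0,-0.02,0],[0,0,-0.045,0],[0,0,-0.03,0],[0.02,-0.0036,-0.013,0],[0.04,-0.0065,0,0],[0.05,-0.008,0,0],[0.05,-0.008,0,0],[0.05,-0.008,0,0],[0.05,-0.008,0,0],[0.05,-0.008,0,0],[0.03,-0.005,0,0],[0.019,-0.0035,0,0],[0,0,0,0],[0,0,0,0]],
  ],
  claw=1,
)

```text
time_s: 6.98
tcp_pos: [0.5272, -0.0102, 0.2165]
ee_rot: [[-0.231, -0.973, -0.0], [-0.973, 0.231, 0.0], [-0.0, 0.0, -1.0]]
wrist_force: [-0.5, -0.4, -0.3]
gripper_width: 0.997
gripper_force: 0.0
```

Run:
```python
from h import *
t=capture("top")[:,:,::-1];s=capture("side")[:,:,::-1]
a=cv2.resize(t[170:270,210:310],(400,400),interpolation=cv2.INTER_CUBIC)
b=cv2.resize(s[160:260,220:320],(400,400),interpolation=cv2.INTER_CUBIC)
cv2.imwrite("pics/c3.png",cv2.convertScaleAbs(np.hstack([a,b]),alpha=1.5,beta=10))
q=sense();p=q['tcp_pos'];print(p,q['ee_rot'][:,0])
for z in(.0697,.12): print(proj("side",p-[0,0,z]),proj("top",p-[0,0,z]))
```

```text
[ 0.52735062 -0.00981955  0.21661924] [-2.29690492e-01 -9.73263724e-01 -3.20723678e-05]
[270.6896576 202.2801596] [259.89302173 208.65439619]
[270.65340802 220.18000467] [260.64435762 211.98742711]
```

View pics/c3.png

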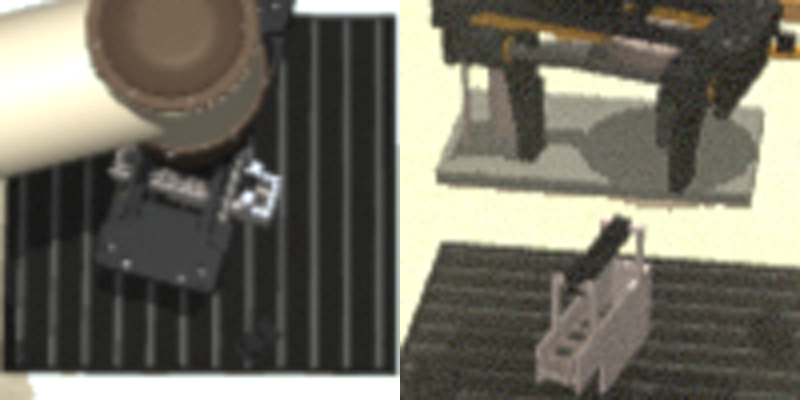

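The open fingers straddle the handle, centred within a couple of mm (handle at side pixel ≈(269.5,223.5), predicted (270.6,223)). I'll lower, grip and lift.

Emit:
jog_arm(
  rows=[
    [[0,0,0.02,0],[0,0,0.03,0],[0,0,0.018,0],[0,0,0.0095,0],[0,0,0,0]],
  ],
)

```text
time_s: 7.7
tcp_pos: [0.5272, -0.0102, 0.1389]
ee_rot: [[-0.23, -0.973, -0.001], [-0.973, 0.23, -0.0], [0.001, 0.001, -1.0]]
wrist_force: [0.3, 1.0, 0.3]
gripper_width: 0.999
gripper_force: 0.0
```

Emit:
jog_arm(
  rows=[
    [[0,0,0,0],[0,0,0,0],[0,0,0,0],[0,0,0,0],[0,0,0,0],[0,0,0,0],[0,0,-0.004,0],[0,0,-0.01,0],[0,0,-0.02,0],[0,0,-0.03,0],[0,0,-0.03,0],[0,0,-0.02,0],[0,0,-0.006,0],[0,0,0,0]],
  ],
  claw=0,
)

```text
time_s: 9.45
tcp_pos: [0.5267, -0.0106, 0.2587]
ee_rot: [[-0.231, -0.973, -0.001], [-0.973, 0.231, 0.0], [-0.0, 0.001, -1.0]]
wrist_force: [-1.1, -0.2, -4.7]
gripper_width: 0.133
gripper_force: 29.9
```

Emit:
jog_arm(
  rows=[
    [[0,0,0,0.04],[0,0,0,0.08],[0,0,0,0.11],[0,0,0,0.13],[0,0,0,0.13],[0,0,0,0.13],[0,0,0,0.13],[0,0,0,0.13],[0,0,0,0.13],[0,0,0,0.13],[0,0,0,0.11],[0,0,0,0.06],[0,0,0,0.027],[0,0,0,0]],
  ],
)

```text
time_s: 11.2
tcp_pos: [0.5269, -0.0107, 0.2584]
ee_rot: [[-1.0, -0.001, -0.002], [-0.001, 1.0, -0.0], [0.002, -0.0, -1.0]]
wrist_force: [-0.2, -0.3, -4.5]
gripper_width: 0.131
gripper_force: 29.9
```

Emit:
jog_arm(
  rows=[
    [[0.004,-0.008,0,0],[0.008,-0.016,0,0],[0.012,-0.024,0,0],[0.014,-0.028,0,0],[0.014,-0.028,0,0],[0.014,-0.028,0,0],[0.014,-0.028,0,0],[0.014,-0.028,0,0],[0.014,-0.028,0,0],[0.012,-0.025,0,0],[0.009,-0.02,0,0],[0.005,-0.012,0,0],[0.003,-0.006,0,0],[0,0,0,0],[0,0,0,0]],
  ],
)

```text
time_s: 13.08
tcp_pos: [0.3906, -0.2893, 0.2592]
ee_rot: [[-1.0, -0.001, 0.0], [-0.001, 1.0, 0.0], [-0.0, 0.0, -1.0]]
wrist_force: [0.8, -0.2, -3.3]
gripper_width: 0.131
gripper_force: 29.9
```

```bash
cat > look.py <<'E'
from h import *
import sys
t=capture("top")[:,:,::-1];s=capture("side")[:,:,::-1]
a=cv2.resize(t[180:300,320:420],(400,480),interpolation=cv2.INTER_CUBIC)
b=cv2.resize(s[105:225,225:325],(400,480),interpolation=cv2.INTER_CUBIC)
cv2.imwrite("pics/%s.png"%sys.argv[1],cv2.convertScaleAbs(np.hstack([a,b]),alpha=1.5,beta=10))
p=sense()['tcp_pos'];print(p,sense()['wrist_force'],proj("side",p-[0,0,.051]))
E
python3 look.py p1
```

```text
[ 0.39071528 -0.28926437  0.25926245] [ 0.1309117  -0.10315383 -3.93173966] [336.0377936  136.45813853]
```

View pics/p1.png

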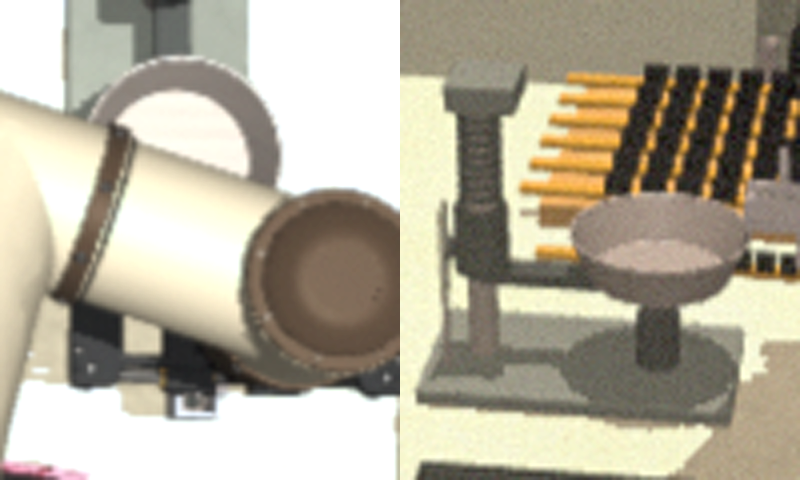

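The pan is at the centre (rim near side pixel (290,163)), and the trough shows at the right edge with its mouth just behind the rim. I'll lower it to pouring height and move up to the rim.

Emit:
jog_arm(
  rows=[
    [[0,0.003,0.007,0],[0,0,0.007,0],[-0.008,0,0,0],[-0.012,0,0,0],[-0.008,0,0,0],[-0.004,0,0,0],[-0.003,0,0,0],[0,0,0,0]],
  ],
)

```text
time_s: 14.18
tcp_pos: [0.4248, -0.2866, 0.2449]
ee_rot: [[-1.0, -0.001, -0.002], [-0.001, 1.0, 0.001], [0.002, 0.001, -1.0]]
wrist_force: [-2.2, -0.7, -3.2]
gripper_width: 0.128
gripper_force: 29.9
```

Emit:
jog_arm(
  rows=[
    [[-0.003,0,0,0],[-0.003,0,0,0],[-0.003,0,0,0],[-0.003,0,0,0],[0,0,0,0]],
  ],
)

```text
time_s: 14.8
tcp_pos: [0.4376, -0.2867, 0.2451]
ee_rot: [[-1.0, -0.001, -0.0], [-0.001, 1.0, 0.0], [0.0, 0.0, -1.0]]
wrist_force: [-4.1, -0.5, -3.5]
gripper_width: 0.129
gripper_force: 29.9
```

```bash
sed -i 's/225:325/265:365/' look.py; python3 look.py p2
```

```text
[ 0.43750688 -0.28664697  0.24520433] [-4.10981635 -0.28892389 -4.29585449] [318.62549316 140.49459962]
```

View pics/p2.png

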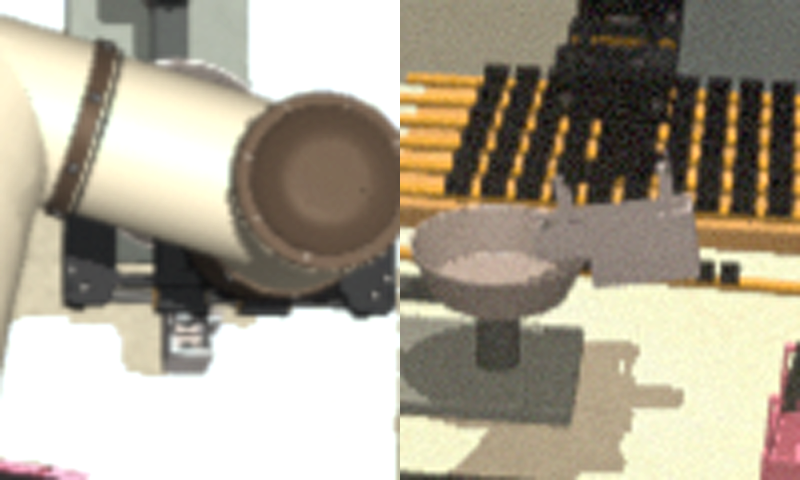

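The trough's step is hooked on the rim (side pixel ≈(300,165)), and the trough has pivoted about 10° mouth down at 4 N. The tipping method works, so I'll go on in small steps and check numerically.

```bash
cat > chk.py <<'E'
from h import *
import os
s=capture("side")[:,:,::-1]
g=cv2.cvtColor(s,cv2.COLOR_BGR2GRAY)
g0=cv2.cvtColor(cv2.imread("pics/side0.png"),cv2.COLOR_BGR2GRAY)
T=cv2.resize(g0[148:185,238:262],None,fx=4,fy=4,interpolation=cv2.INTER_CUBIC)
S=cv2.resize(g[138:200,230:270],None,fx=4,fy=4,interpolation=cv2.INTER_CUBIC)
r=cv2.matchTemplate(S,T,cv2.TM_CCOEFF_NORMED);_,m,_,l=cv2.minMaxLoc(r)
print("carriage shift px",l[1]/4-10,"score",round(m,3), "x",l[0]/4-8)
base="pics/base.png"
if not os.path.exists(base): cv2.imwrite(base,s)
d=np.abs(cv2.GaussianBlur(s,(3,3),0).astype(int)-cv2.GaussianBlur(cv2.imread(base),(3,3),0)).sum(2)[155:180,268:312]
print("pan diff px>45:",(d>45).sum(),"max",d.max(), "cols",np.where((d>45).any(0))[0]+268)
cv2.imwrite("pics/last.png",s)
q=sense();print(q['time_s'],q['tcp_pos'],q['wrist_force'])
E
python3 chk.py
```

```text
carriage shift px 2.5 score 0.868 x 0.0
pan diff px>45: 0 max 0 cols []
14.95 [ 0.43746386 -0.2866537   0.24526137] [-4.33777973 -0.73290245 -4.34786486]
```

Emit:
jog_arm(
  rows=[
    [[-0.001,0,0,0],[-0.001,0,0,0],[-0.001,0,0,0],[0,0,0,0],[0,0,0,0]],
  ],
)

```text
time_s: 15.58
tcp_pos: [0.4405, -0.2867, 0.2453]
ee_rot: [[-1.0, -0.001, 0.0], [-0.001, 1.0, -0.0], [-0.0, -0.0, -1.0]]
wrist_force: [-3.1, -0.9, -3.7]
gripper_width: 0.133
gripper_force: 29.9
```

```bash
python3 chk.py
```

```text
carriage shift px 3.0 score 0.859 x 0.0
pan diff px>45: 1 max 47 cols [302]
15.625 [ 0.44049714 -0.28667081  0.24526236] [-3.91276006 -0.82695598 -2.64264991]
```

Emit:
jog_arm(
  rows=[
    [[-0.001,0,0,0],[-0.001,0,0,0],[-0.001,0,0,0],[0,0,0,0],[0,0,0,0]],
  ],
)

```text
time_s: 16.25
tcp_pos: [0.4435, -0.2867, 0.2453]
ee_rot: [[-1.0, -0.001, 0.0], [-0.001, 1.0, -0.0], [-0.0, -0.0, -1.0]]
wrist_force: [-4.2, -0.3, -3.7]
gripper_width: 0.133
gripper_force: 29.9
```

```bash
python3 chk.py
```

```text
carriage shift px 3.0 score 0.851 x 0.0
pan diff px>45: 17 max 71 cols [268 269 270 295 298 299 300 301 302 303 307]
16.3 [ 0.44349431 -0.28667331  0.24527306] [-4.34811633 -1.10805106 -3.86114945]
```

Emit:
jog_arm(
  rows=[
    [[0.003,0,0,0],[0.004,0,0,0],[0,0,0,0],[0,0,0,0]],
  ],
)

```text
time_s: 16.8
tcp_pos: [0.4374, -0.2868, 0.2458]
ee_rot: [[-1.0, -0.001, 0.003], [-0.001, 1.0, -0.001], [-0.003, -0.001, -1.0]]
wrist_force: [0.4, -1.1, -2.9]
gripper_width: 0.132
gripper_force: 29.9
```

```bash
python3 chk.py
python3 - <<'E'
from h import *
s=cv2.imread("pics/last.png")
# column/arm strip: profile compare
a=cv2.imread("pics/side0.png")
o=np.hstack([cv2.resize(x[110:215,225:345],(400,350),interpolation=cv2.INTER_CUBIC) for x in(a,s)])
cv2.imwrite("pics/c4.png",cv2.convertScaleAbs(o,alpha=1.5,beta=10))
E
```

```text
carriage shift px 3.0 score 0.858 x 0.0
pan diff px>45: 17 max 123 cols [293 294 295 296 297]
16.85 [ 0.43726024 -0.28676644  0.24568712] [-0.06474884 -0.62608752 -3.66943464]
```

View pics/c4.png

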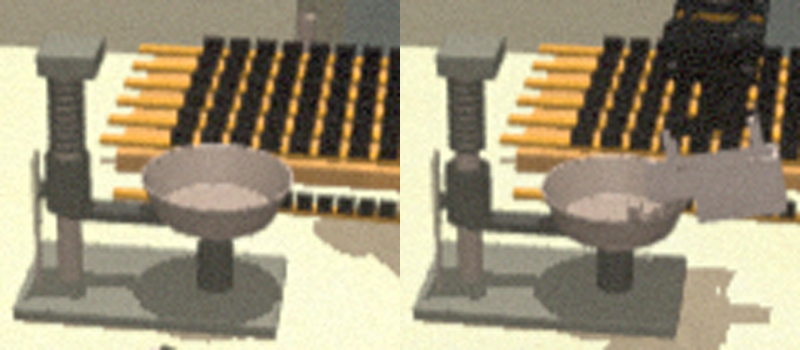

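Emit:
jog_arm(
  rows=[
    [[0.003,0,0,0],[0.003,0,0,0],[0,0,0,0],[0,0,0,0]],
  ],
)

```text
time_s: 17.35
tcp_pos: [0.4302, -0.2867, 0.2452]
ee_rot: [[-1.0, -0.001, -0.001], [-0.001, 1.0, 0.0], [0.001, 0.0, -1.0]]
wrist_force: [0.6, -0.5, -3.0]
gripper_width: 0.131
gripper_force: 29.9
```

```bash
python3 chk.py
python3 - <<'E'
from h import *
m=camera_model("side")
p=[.645,-.285,.12];print(proj("side",p),proj("side",[.645,-.285,.10]))
# print brightness of pan floor region in side0 vs last
a=cv2.cvtColor(cv2.imread("pics/side0.png"),6);s=cv2.cvtColor(cv2.imread("pics/last.png"),6)
print(a[163:176:1,276:304:2]);print(s[166:179,276:304:2])
E
```

```text
carriage shift px 4.0 score 0.831 x 0.0
pan diff px>45: 98 max 120 cols [268 269 270 274 275 276 277 278 279 280 282 283 284 285 286 287 288 289
 290 291 292 293 294 295 296 297 298 299 300 301 302 303 304 305 306 307
 308 309 310]
17.4 [ 0.43028602 -0.28666379  0.24519068] [ 0.72794411  0.13661703 -2.78059225]
[245.38511135 159.94467685] [245.54767904 166.20047456]
[[ 89  92  91  95  92  98  99  93  98  92  86  90  83  89]
 [ 93  94  92  92  97  97  96  93  97  96  92  85  88  85]
 [ 92  92  92 101 118 119 105 117 117 110  97  89  88  85]
 [ 90  88 112 109 118 119 113 116 119 114 111 107  85  86]
 [ 90 107 120 113 114 113 115 116 117 117 115 120 101  88]
 [110 114 116 116 112 116 118 114 114 115 116 115 116 101]
 [117 117 112 114 116 118 116 114 116 115 117 112 117 110]
 [107 113 114 113 116 114 116 113 116 116 114 115 116 113]
 [ 77  93 110 106 115 117 116 117 117 115 116 115 112 100]
 [ 63  65  81  85 105 113 104 113 113 111 101  97  83  73]
 [ 59  61  63  64  75  82  74  82  84  79  73  76  59  60]
 [ 58  57  60  58  63  59  64  64  59  60  59  62  57  57]
 [ 56  63  60  63  64  60  61  61  61  63  65  54  59  59]]
[[ 88  92  92  94  94  95  98  95  90  87  90  88  88  86]
 [ 91  92  95  86  92  95  95  94  94  92  90  84  86  85]
 [ 88  93  92  88  93  94  93  93  97  91  89  86  88  84]
 [ 87  93  87  96 116 113 106 110 114 110  93  88  87  82]
 [ 85  88 112 111 118 113 115 112 118 109 108 107  84  83]
 [ 93  96 117 109 113 112 115 114 111 111 115 115 108  85]
 [110 111 116 116 113 115 115 113 111 118 111 111 118 107]
 [117 115 114 114 117 112 115 113 113  88  87 110 117 110]
 [110 115 111 114 116 117 114 116 114  65  72 114 111  91]
 [ 76 101 114 110 116 115 115 115 116  68  69 111  98  74]
 [ 58  73  80  90 112 109 108 110 109  58  67  92  78  59]
 [ 56  55  62  64  75  78  83  88  92  57  63  62  61  61]
 [ 57  59  58  59  62  63  62  70  67  58  60  60  60  56]]
```

Emit:
jog_arm(
  rows=[
    [[0,0,0,0],[0,0,0,0],[0,0,0,0],[0,0,0,0],[0,0,0,0],[0,0,0,0]],
  ],
)

```text
time_s: 18.15
tcp_pos: [0.4304, -0.2867, 0.2453]
ee_rot: [[-1.0, -0.001, 0.0], [-0.001, 1.0, -0.0], [-0.0, -0.0, -1.0]]
wrist_force: [1.1, -0.0, -3.9]
gripper_width: 0.132
gripper_force: 29.9
```

```bash
for i in 1 2 3; do python3 chk.py | grep -v pan; done
python3 - <<'E'
from h import *
s=cv2.imread("pics/last.png")
cv2.imwrite("pics/c5.png",cv2.convertScaleAbs(cv2.resize(s[135:195,255:345],(780,520),interpolation=cv2.INTER_CUBIC),alpha=1.7,beta=0))
E
```

```text
carriage shift px 4.0 score 0.834 x 0.0
 291 292 293 294 295 296 298 299 300 301 302 303 304 305 306 307 308 309
 310]
18.2 [ 0.43044416 -0.28666746  0.24525821] [ 0.42184968  0.03996698 -2.87054734]
carriage shift px 3.75 score 0.833 x 0.0
 289 290 291 292 293 294 295 296 298 299 300 301 302 303 304 305 306 307
 308 309 310]
18.25 [ 0.43043783 -0.28667578  0.24524003] [-0.25251794 -0.25556553 -3.08270662]
carriage shift px 3.75 score 0.832 x 0.0
 290 291 292 293 294 295 296 297 298 299 300 301 302 303 304 305 306 307
 308 309 310]
18.3 [ 0.43042904 -0.28669947  0.24524963] [-0.1914795  -0.16668015 -3.74213963]
```

View pics/c5.png

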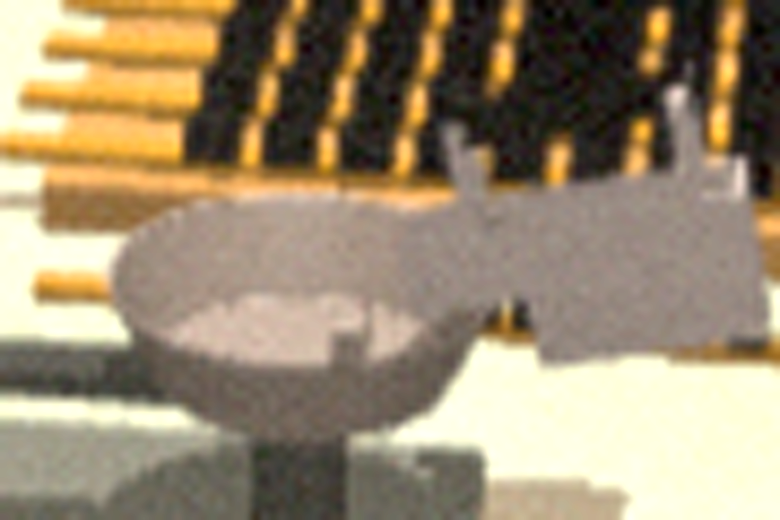

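The picture shows a nut in the pan at about (295,175). The pan is free of contact, about 12 mm down and not at its stop. I'll follow it down and tip for the next nut.

Emit:
jog_arm(
  rows=[
    [[0,0,0.004,0],[0,0,0.004,0],[0,0,0.002,0],[-0.003,0,0,0],[-0.004,0,0,0],[-0.004,0,0,0],[-0.002,0,0,0],[-0.001,0,0,0],[-0.001,0,0,0],[0,0,0,0]],
  ],
)

```text
time_s: 19.55
tcp_pos: [0.4437, -0.2868, 0.2355]
ee_rot: [[-1.0, -0.001, -0.005], [-0.001, 1.0, 0.0], [0.005, 0.0, -1.0]]
wrist_force: [-5.8, 0.4, 7.0]
gripper_width: 0.132
gripper_force: 30.0
```

```bash
rm pics/base.png; python3 chk.py
```

```text
carriage shift px 6.5 score 0.79 x 0.25
pan diff px>45: 0 max 0 cols []
19.6 [ 0.44366354 -0.28676186  0.235458  ] [-5.39017157 -0.49170187  6.5236103 ]
```

Emit:
jog_arm(
  rows=[
    [[-0.001,0,0,0],[-0.001,0,0,0],[0,0,0,0],[0,0,0,0]],
  ],
)

```text
time_s: 20.1
tcp_pos: [0.4452, -0.2868, 0.2356]
ee_rot: [[-1.0, -0.001, -0.006], [-0.001, 1.0, 0.0], [0.006, 0.0, -1.0]]
wrist_force: [-7.1, 1.3, 7.7]
gripper_width: 0.131
gripper_force: 30.0
```

```bash
python3 chk.py
```

```text
carriage shift px 6.5 score 0.79 x 0.25
pan diff px>45: 0 max 38 cols []
20.15 [ 0.44524829 -0.28681267  0.23558632] [-6.07139038 -0.74889154  7.39830848]
```

Emit:
jog_arm(
  rows=[
    [[0,0,-0.003,0],[0.003,0,-0.003,0],[0.006,0,0,0],[0.006,0,0,0],[0.003,0,0,0],[0,0,0,0],[0,0,0,0],[0,0,0,0]],
  ],
)

```text
time_s: 21.15
tcp_pos: [0.4295, -0.2867, 0.2412]
ee_rot: [[-1.0, -0.001, -0.0], [-0.001, 1.0, 0.0], [0.0, 0.0, -1.0]]
wrist_force: [-0.1, -0.1, -2.9]
gripper_width: 0.129
gripper_force: 29.9
```

```bash
python3 chk.py
python3 - <<'E'
from h import *
# trough pitch from side view: silhouette points via gray-pink mask right of pan
s=cv2.imread("pics/last.png");print(cv2.cvtColor(s,6)[150:182:2,296:348:3])
E
```

```text
carriage shift px 5.5 score 0.809 x 0.25
pan diff px>45: 80 max 114 cols [268 269 271 275 276 277 278 280 281 282 283 284 285 291 297 298 299 300
 301 302 303 304 305 306 307 308 309 310 311]
21.2 [ 0.42952534 -0.28668529  0.24119617] [ 0.30496495  0.68996137 -3.19469944]
[[ 15  29  67  18  39  20  18  21  14  18  12  61  53  76 113  22  18 115]
 [ 18  27  96  22  73  20  19  26  82  21  32  78  39  83  66  27  22  76]
 [ 26  35  65  22  81  61  11  41  71  15  37  82  33  82 118  40  38  89]
 [ 76  75  72  68  80  69  55  53  51  28  57  78  79  83  80  67  44  68]
 [101 104 108 117  88  83  94  81  83  86  83  81  86  81 103  86  61  56]
 [ 95  87  85  80  85  83  84  87  82  85  83  85  86  86  84  84 112 109]
 [ 91  88  82  86  84  78  76  83  83  90  79  84  86  86  83  82  85  92]
 [ 91  93  85  89  86  83  86  83  83  84  82  84  85  85  83  83  73  75]
 [ 91  91  78  84  83  85  87  86  83  83  82  82  84  86  88  86  76  77]
 [ 88  86  85  84  83  87  86  84  84  83  84  80  82  86  83  84 139 144]
 [ 86  81  81  81  81  86  81  86  83  85  80  87  85  86  86  86 124 102]
 [108 106  84  77  66  61  34  79  80  84  78  82  79  81  85  85 129  26]
 [ 91 112 115  65  67 122  85  78  79  78  82  79  82  79  86  81  84  24]
 [ 68 116  90  58  65 156 156 110  81  79  84  90  92  94  83  82  78  64]
 [ 64  73  55  58 121 156 154 133 113 137 145 156 155 155 153 156 150 143]
 [ 61  55  59  53 156 158 157 154 154 153 156 157 157 157 154 156 154 156]]
```

Emit:
jog_arm(
  rows=[
    [[0,0,0,0],[0,0,0,0],[0,0,0,0],[0,0,0,0],[0,0,0,0],[0,0,0,0]],
  ],
)

```text
time_s: 21.95
tcp_pos: [0.4295, -0.2867, 0.2413]
ee_rot: [[-1.0, -0.001, 0.0], [-0.001, 1.0, -0.0], [-0.0, -0.0, -1.0]]
wrist_force: [0.6, 0.5, -2.6]
gripper_width: 0.134
gripper_force: 29.9
```

```bash
python3 chk.py|grep carr
```

```text
carriage shift px 5.5 score 0.808 x 0.25
```

Emit:
jog_arm(
  rows=[
    [[0,0,0,0],[0,0,0,0],[0,0,0,0],[0,0,0,0],[0,0,0,0],[0,0,0,0]],
  ],
)

```text
time_s: 22.75
tcp_pos: [0.4294, -0.2867, 0.2413]
ee_rot: [[-1.0, -0.001, 0.0], [-0.001, 1.0, -0.0], [-0.0, -0.0, -1.0]]
wrist_force: [1.3, 0.4, -2.9]
gripper_width: 0.136
gripper_force: 29.9
```

```bash
python3 chk.py
python3 - <<'E'
from h import *
# dark patches on the pan floor, vs clean floor ellipse: gray map
g=cv2.cvtColor(cv2.imread("pics/last.png"),6);print(g[164:186,270:314:2])
E
```

```text
carriage shift px 5.5 score 0.808 x 0.0
pan diff px>45: 83 max 115 cols [268 269 271 275 276 277 278 280 281 282 283 284 285 298 299 300 301 302
 303 304 305 306 307 308 309 310 311]
22.8 [ 0.42943351 -0.28669588  0.24124499] [ 0.11414501  0.05972937 -3.3323238 ]
[[ 98  86  86  89  92  89  93  95  99  95  97  98  92  93  88  89  84  83
   83  87  83  85]
 [ 82  84  87  89  89  95  91  97  97  99  94  93  93  91  90  87  87  84
   84  86  81  85]
 [ 80  87  86  89  88  89  95  90  95  97  98  93  92  88  89  86  87  84
   83  82  87  80]
 [ 80  86  85  89  91  94  92  97  93  96  98  92  90  89  90  88  84  80
   85  82  88  85]
 [ 77  86  88  85  95  89  90  94  95  94  95  94  91  86  86  88  85  85
   90  83  84  83]
 [ 81  83  84  91  89  93  93  90  96 101  97  97  94  95  86  88  84  81
   85  84  80  80]
 [ 78  83  84  83  93  89  92 105 115 124 113 110 101  88  91  86  81  76
   82  81  86  83]
 [ 74  79  85  90  89 104 108 108 118 122 119 116 110  99  93  87  83  87
   83  83  74  71]
 [ 82  81  85  90 102 111 112 113 113 116 112 112 110 103 111 107  87  84
   70  63  59  64]
[... 510 characters left out ...]
6  98  67  59  69  67  53  57
   56 123 159 156]
 [ 40  49  55  54  57  57  60  63  67  74  73  71  64  58  58  52  61  57
   56 147 156 152]
 [ 43  44  51  58  57  56  58  58  58  64  63  62  60  60  60  56  59  49
   64 156 160 155]
 [ 37  34  51  56  56  57  61  62  63  63  63  64  62  59  58  57  54  56
  104 157 156 155]
 [ 69  55  62  60  55  58  62  60  61  66  64  62  67  57  57  59  57  58
  143 159 158 156]
 [136 137 135  70  53  59  57  62  58  61  63  56  63  60  56  57  56 104
  158 157 155 155]
 [112 125 126  97  62  57  60  60  61  65  61  60  60  57  59  58  87 142
  158 155 156 157]
 [ 91  93 100  99  91  62  58  60  62  61  60  62  58  59  58  89 140 157
  155 156 154 156]]
```

Emit:
jog_arm(
  rows=[
    [[0,0,0.005,0],[0,0,0.005,0],[0,0,0.004,0],[-0.004,0,0,0],[-0.004,0,0,0],[-0.004,0,0,0],[-0.002,0,0,0],[-0.002,0,0,0],[0,0,0,0]],
  ],
)

```text
time_s: 23.92
tcp_pos: [0.4454, -0.2886, 0.2332]
ee_rot: [[-1.0, -0.003, 0.001], [-0.004, 1.0, -0.006], [-0.001, -0.006, -1.0]]
wrist_force: [-8.3, -0.2, 23.4]
gripper_width: 0.13
gripper_force: 30.0
```

```bash
rm pics/base.png; python3 chk.py
```

```text
carriage shift px 6.5 score 0.791 x 0.25
pan diff px>45: 0 max 0 cols []
23.975 [ 0.44537228 -0.28859893  0.23326544] [-8.70950909  1.74540433 22.99535782]
```

Emit:
jog_arm(
  rows=[
    [[-0.001,0,0,0],[-0.001,0,0,0],[0,0,0,0],[0,0,0,0]],
  ],
)

```text
time_s: 24.48
tcp_pos: [0.4475, -0.2886, 0.2334]
ee_rot: [[-1.0, -0.004, 0.002], [-0.004, 1.0, -0.006], [-0.002, -0.006, -1.0]]
wrist_force: [-7.5, 1.0, 23.7]
gripper_width: 0.127
gripper_force: 30.0
```

```bash
python3 chk.py
```

```text
carriage shift px 6.5 score 0.791 x 0.25
pan diff px>45: 0 max 27 cols []
24.525 [ 0.44752131 -0.28859069  0.23335891] [-8.76759795  1.03923319 23.17959494]
```

Emit:
jog_arm(
  rows=[
    [[0,0,-0.006,0],[0,0,-0.004,0],[0.006,0,0,0],[0.006,0,0,0],[0.004,0,0,0],[0,0,0,0],[0,0,0,0]],
  ],
)

```text
time_s: 25.4
tcp_pos: [0.4319, -0.2868, 0.2377]
ee_rot: [[-1.0, -0.001, 0.001], [-0.001, 1.0, -0.001], [-0.001, -0.001, -1.0]]
wrist_force: [1.1, -0.1, -1.1]
gripper_width: 0.128
gripper_force: 30.0
```

```bash
cat > cor.py <<'E'
from h import *
def py(u,v,y=-.2727):
    e,d=ray("side",u,v); return (e+d*(y-e[1])/d[1])[[0,2]]*1000
E
python3 chk.py
python3 - <<'E'
from cor import *
print("c5: tcp .4304 handle z .194")
for n,u,v in(("stepbot",540,360),("rearbot",765,335),("reartop",745,160),("bridgeF",455,125),("bridgeR",678,90),("steptop",515,298)): print(n,py(255+u/8.667,135+v/8.667))
s=cv2.imread("pics/last.png")
cv2.imwrite("pics/c6.png",cv2.convertScaleAbs(cv2.resize(s[135:195,265:355],(780,520),interpolation=cv2.INTER_CUBIC),alpha=1.7,beta=0))
E
```

```text
carriage shift px 6.25 score 0.791 x 0.25
pan diff px>45: 62 max 117 cols [295 297 298 299 300 301 302 303 304 305 306 307 308 309 310]
25.45 [ 0.43185552 -0.28684326  0.23765595] [ 0.92172619  0.25884571 -0.43465758]
c5: tcp .4304 handle z .194
stepbot [434.95333118  89.9417112 ]
rearbot [362.73114278 104.99419099]
reartop [373.56922403 166.16293105]
bridgeF [466.07175635 171.51480966]
bridgeR [396.19588898 188.60805109]
steptop [444.15983252 111.81631575]
```

View pics/c6.png

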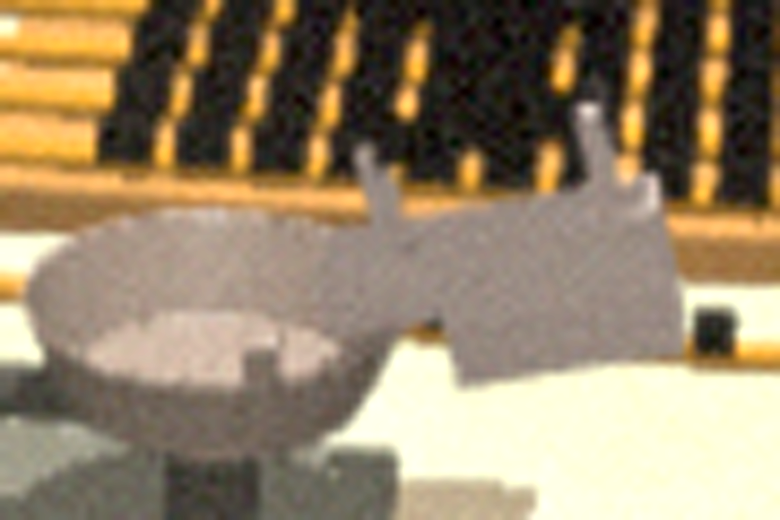

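Run:
```python
from cor import *
for u,v in((560,180),(663,160),(598,285),(698,275)): print(py(265+(u-400)/4,105+v/4))
print(py(265+20,135))
```

```text
[472.93024499 169.27414704]
[402.98929687 189.26140511]
[442.94736376  90.19553164]
[373.17306074 103.835514  ]
[529.51770849 209.97926012]
```

The picture shows one nut in the pan at (295,177) and the trough clear of the rim, tilted about 12°. Its handle sits lower in the pads than I assumed, so I'll work out where it is.

Run:
```python
from cor import *
print("rim proj",proj("side",[.515,-.2855,.12]))
for n,u,v in(("stepbot",460,385),("rearbot",683,350),("bridgeF",365,150),("bridgeR",590,105)): print(n,py(265+u/8.667,135+v/8.667))
# check on start picture: trough bottoms on mat from side0 : c1 crop scale 7.143 origin (240,200)
for n,u,v in(("stepbot near wall?",617,415),("mouth near bottom",575,410),("rear bottom",703,300)): print(n,plane("side",240+(u-400)/7.143,200+v/7.143,.003))
print("finger tip proj",proj("side",sense()['tcp_pos']-[0,0,.0697]))
```

```text
rim proj [290.13861209 163.03882648]
stepbot [432.32202914  80.94153601]
rearbot [360.83274703  99.70761859]
bridgeF [466.80203053 162.74659615]
bridgeR [396.28456798 183.46792957]
stepbot near wall? [0.52349644 0.01769397 0.003     ]
mouth near bottom [0.53839512 0.01711962 0.003     ]
rear bottom [ 0.50375926 -0.05706806  0.003     ]
finger tip proj [320.19005915 149.34243812]
```

This explains the readings. The lift began before the fingers had fully closed, so the handle sits about 16 mm low in the grip. The wall's underside has been resting on the rim and holding the pan down. I'll raise the trough by that amount.

Emit:
jog_arm(
  rows=[
    [[0,0,-0.005,0],[0,0,-0.008,0],[0,0,-0.008,0],[0,0,-0.0035,0],[0,0,0,0],[0,0,0,0]],
  ],
)

```text
time_s: 26.2
tcp_pos: [0.4312, -0.2866, 0.2614]
ee_rot: [[-1.0, -0.001, -0.001], [-0.001, 1.0, 0.0], [0.001, 0.0, -1.0]]
wrist_force: [0.4, -0.3, -4.6]
gripper_width: 0.134
gripper_force: 30.0
```

```bash
rm pics/base.png; python3 chk.py
```

```text
carriage shift px 0.0 score 0.998 x 0.0
pan diff px>45: 0 max 0 cols []
26.25 [ 0.43122591 -0.28658611  0.26138641] [ 0.02156616 -0.04005089 -3.56891181]
```

Emit:
jog_arm(
  rows=[
    [[-0.003,0,0,0],[-0.003,0,0,0],[-0.002,0,0,0],[-0.002,0,0,0],[-0.002,0,0,0],[0,0,0,0]],
  ],
)

```text
time_s: 27.0
tcp_pos: [0.4436, -0.2867, 0.2617]
ee_rot: [[-1.0, -0.001, -0.0], [-0.001, 1.0, -0.0], [0.0, -0.0, -1.0]]
wrist_force: [0.1, 0.7, -3.6]
gripper_width: 0.131
gripper_force: 30.0
```

```bash
python3 chk.py
```

```text
carriage shift px 0.0 score 0.998 x 0.0
pan diff px>45: 22 max 106 cols [295 296 298 299 300 301 302 303]
27.05 [ 0.44346442 -0.28665232  0.26172496] [ 0.11113468 -0.37203578 -4.4323689 ]
```

Emit:
jog_arm(
  rows=[
    [[-0.002,0,0,0],[-0.0015,0,0,0],[-0.001,0,0,0],[0,0,0,0],[0,0,0,0]],
  ],
)

```text
time_s: 27.68
tcp_pos: [0.4475, -0.2867, 0.2616]
ee_rot: [[-1.0, -0.001, -0.001], [-0.001, 1.0, 0.0], [0.001, 0.0, -1.0]]
wrist_force: [-2.0, 0.1, -3.3]
gripper_width: 0.133
gripper_force: 30.0
```

```bash
python3 chk.py
```

```text
carriage shift px 0.0 score 0.998 x 0.0
pan diff px>45: 33 max 115 cols [294 295 296 297 298 299 300 301 302 303]
27.725 [ 0.44753769 -0.28666478  0.26161676] [-2.11566393 -1.3973031  -2.92861108]
```

Emit:
jog_arm(
  rows=[
    [[-0.001,0,0,0],[-0.001,0,0,0],[-0.001,0,0,0],[0,0,0,0],[0,0,0,0]],
  ],
)

```text
time_s: 28.35
tcp_pos: [0.4505, -0.2866, 0.2615]
ee_rot: [[-1.0, -0.001, -0.001], [-0.001, 1.0, 0.0], [0.001, 0.0, -1.0]]
wrist_force: [-4.8, -0.1, -3.5]
gripper_width: 0.133
gripper_force: 30.0
```

```bash
python3 chk.py
```

```text
carriage shift px 0.0 score 0.996 x 0.0
pan diff px>45: 39 max 120 cols [294 295 296 297 298 299 300 301 302 303]
28.4 [ 0.45058906 -0.28659643  0.26156752] [-4.43623392  0.36336957 -3.40765649]
```

```bash
sed -i 's#^d=np.*#&; e=d[:,:26]#; s#^print("pan diff.*#print("pan diff left",(e>45).sum(),"all",(d>45).sum())#' chk.py
```

Emit:
jog_arm(
  rows=[
    [[-0.001,0,0,0],[-0.001,0,0,0],[-0.001,0,0,0],[0,0,0,0],[0,0,0,0]],
  ],
)

```text
time_s: 29.02
tcp_pos: [0.454, -0.2867, 0.2618]
ee_rot: [[-1.0, -0.001, 0.0], [-0.001, 1.0, -0.0], [-0.0, -0.0, -1.0]]
wrist_force: [-4.6, 0.3, -2.3]
gripper_width: 0.13
gripper_force: 30.0
```

```bash
python3 chk.py
```

```text
carriage shift px 0.0 score 0.997 x 0.0
pan diff left 0 all 44
29.075 [ 0.45400636 -0.28667208  0.26177052] [-3.87083394 -0.67662317 -2.88647709]
```

Emit:
jog_arm(
  rows=[
    [[-0.001,0,0,0],[-0.001,0,0,0],[-0.001,0,0,0],[0,0,0,0],[0,0,0,0]],
  ],
)

```text
time_s: 29.7
tcp_pos: [0.4569, -0.2867, 0.2617]
ee_rot: [[-1.0, -0.001, -0.0], [-0.001, 1.0, 0.0], [0.0, 0.0, -1.0]]
wrist_force: [-4.4, -0.5, -2.6]
gripper_width: 0.127
gripper_force: 30.0
```

```bash
python3 chk.py; python3 -c "
from h import *
print(cv2.cvtColor(cv2.imread('pics/last.png'),6)[158:176,272:306:2])"
```

```text
carriage shift px 0.0 score 0.996 x 0.0
pan diff left 46 all 92
29.75 [ 0.45717746 -0.28673448  0.26183596] [-3.73129713 -1.19563391 -3.90324299]
[[ 79  89  89  91  91  94  93  94  97  94  96  93  86  86  85  87  85]
 [ 84  84  88  91  93  94  93  96  94  95  95  89  87  84  86  86  86]
 [ 84  87  90  91  93  92  91  90  94  93  94  87  87  84  85  86  80]
 [ 82  85  83  88  91  93  96  96  96  94  97  93  83  84  84  84  86]
 [ 83  84  85  90  94  91  95  95  96  96  95  91  82  86  86  86  88]
 [ 83  87  91  88  90  93  94  95  94  94  92  91  83  83  86  83  87]
 [ 84  86  88  89  90  93  94  98  98  98  97  96  85  82  76  80  78]
 [ 82  87  91  90  91  89 110 117 113 102 106 104  89  79  81  81  84]
 [ 83  85  86  94 107 104 111 121 103  98  96  94  84  86  81  80  75]
 [ 80  82  88 107 114 114 116 118  81  93  87  76  70  79  82  70  66]
 [ 88  82 107 114 112 114 112 109  70  86  82  78  74  74  75  70  60]
 [ 72  97 115 112 112 114 115 105  69  65  89  68  66  73  73  71  70]
 [ 57  71 106 113 115 115 115 103  68  72 103  64  68  69  72  71  71]
 [ 58  56  82  97 109 108 115 100  72  74 105  71  70  70  63  74  58]
 [ 50  52  60  73  77  92  93  86  67  65  87  64  70  74  60  67  56]
 [ 52  57  56  58  61  69  67  69  62  65  65  62  63  63  62  57  54]
 [ 50  56  58  58  61  53  58  65  60  60  63  58  60  58  60  60  55]
 [ 39  53  55  60  58  55  59  60  65  61  62  61  65  62  57  59  52]]
```

Emit:
jog_arm(
  rows=[
    [[0.001,0,0,0],[0.0015,0,0,0],[0.0015,0,0,0],[0.001,0,0,0],[0,0,0,0],[0,0,0,0],[0,0,0,0]],
  ],
)

```text
time_s: 30.62
tcp_pos: [0.4521, -0.2867, 0.2618]
ee_rot: [[-1.0, -0.001, 0.0], [-0.001, 1.0, -0.0], [-0.0, -0.0, -1.0]]
wrist_force: [-0.0, -0.2, -3.9]
gripper_width: 0.13
gripper_force: 30.0
```

```bash
python3 chk.py
```

```text
carriage shift px 0.0 score 0.998 x 0.0
pan diff left 14 all 54
30.675 [ 0.45209259 -0.28669042  0.26174803] [-0.44874104  0.05082734 -3.53192822]
```

Emit:
jog_arm(
  rows=[
    [[-0.0015,0,0,0],[-0.0015,0,0,0],[-0.0015,0,0,0],[-0.001,0,0,0],[-0.001,0,0,0],[-0.001,0,0,0],[0,0,0,0],[0,0,0,0]],
  ],
)

```text
time_s: 31.68
tcp_pos: [0.4592, -0.2866, 0.2617]
ee_rot: [[-1.0, -0.001, -0.0], [-0.001, 1.0, 0.0], [0.0, 0.0, -1.0]]
wrist_force: [-5.1, 0.2, -2.8]
gripper_width: 0.131
gripper_force: 30.0
```

```bash
rm pics/base.png; python3 chk.py
```

```text
carriage shift px 0.25 score 0.993 x 0.0
pan diff left 0 all 0
31.725 [ 0.45936665 -0.28664001  0.26170296] [-4.86218346  0.25608262 -4.03037119]
```

Emit:
jog_arm(
  rows=[
    [[-0.001,0,0,0],[-0.001,0,0,0],[-0.001,0,0,0],[0,0,0,0],[0,0,0,0]],
  ],
)

```text
time_s: 32.35
tcp_pos: [0.4625, -0.2867, 0.2618]
ee_rot: [[-1.0, -0.001, 0.0], [-0.001, 1.0, -0.0], [-0.0, -0.0, -1.0]]
wrist_force: [-4.5, 0.1, -3.6]
gripper_width: 0.131
gripper_force: 30.0
```

```bash
python3 chk.py
```

```text
carriage shift px 0.75 score 0.965 x 0.0
pan diff left 41 all 56
32.4 [ 0.46251537 -0.28666126  0.26180118] [-3.88534823  0.19237416 -3.22229673]
```

Emit:
jog_arm(
  rows=[
    [[-0.001,0,0,0],[-0.001,0,0,0],[-0.001,0,0,0],[0,0,0,0],[0,0,0,0]],
  ],
)

```text
time_s: 33.02
tcp_pos: [0.4658, -0.2867, 0.2619]
ee_rot: [[-1.0, -0.001, 0.001], [-0.001, 1.0, -0.0], [-0.001, -0.0, -1.0]]
wrist_force: [-3.3, 0.7, -3.4]
gripper_width: 0.129
gripper_force: 30.0
```

```bash
python3 chk.py;  python3 -c "
from h import *
print(cv2.cvtColor(cv2.imread('pics/last.png'),6)[158:176,272:306:2])"
```

```text
carriage shift px 3.5 score 0.844 x 0.0
pan diff left 211 all 255
33.075 [ 0.46574816 -0.28670484  0.26190892] [-3.1724483  -0.37364343 -2.26929569]
[[ 65  76  93  82 100  97  99  93  98  99  95  85  83  83  88  85  84]
 [ 75 100  91  89  92  94  95  97  97  99  95  79  86  82  84  86  87]
 [104  96  88  89  92  93  96  95  99  97  96  86  82  84  85  84  85]
 [ 97  89  86  91  90  91  93  96  97  95  95  83  87  85  85  86  85]
 [ 89  86  92  87  90  94  90  97  97  97  94  81  84  84  89  86  85]
 [ 84  84  86  94  94  89  94 100  99  97  96  80  84  85  83  85  81]
 [ 82  89  92  90  93  92  91  96  96  99  89  76  85  85  82  82  84]
 [ 83  84  88  92  97  94  94  95  94  98  91  78  86  77  81  86  80]
 [ 82  85  86  92  94  89  94  97  93  96  96  75  80  86  83  81  72]
 [ 84  83  89  87  92  92  91  97  96  96  94  76  79  77  79  73  66]
 [ 81  88  85  93  85  97  88 102 111 106 102  77  79  78  74  63  69]
 [ 81  87  84  90  89 112  93 110 116 114 107  74  76  77  74  71  63]
 [ 80  85  87  98 107 119 109 115 113 114 116  71  74  75  74  72  62]
 [ 85  85 102 100 114 117 116 115 113 115 111  74  75  67  76  72  70]
 [ 88  87 113 105 114 116 103 112 115 111  87  71  75  77  73  74  65]
 [ 68 101 115 106 115 126  90 116 114  90  74  70  69  68  76  74  75]
 [ 54  74 107  91  86  89  74 117 117  75  73  64  75  68  73  70  70]
 [ 52  57  76  74  82  61  67 114 114  78  71  67  75  64  71  68  60]]
```

Emit:
jog_arm(
  rows=[
    [[0.001,0,-0.001,0],[0.0015,0,-0.001,0],[0.0015,0,-0.001,0],[0.002,0,0,0],[0,0,0,0],[0,0,0,0],[0,0,0,0],[0,0,0,0]],
  ],
)

```text
time_s: 34.08
tcp_pos: [0.4595, -0.2867, 0.2647]
ee_rot: [[-1.0, -0.001, 0.0], [-0.001, 1.0, -0.0], [-0.0, -0.0, -1.0]]
wrist_force: [-1.1, -0.0, -3.0]
gripper_width: 0.132
gripper_force: 30.0
```

```bash
python3 chk.py;  python3 -c "
from h import *
print(cv2.cvtColor(cv2.imread('pics/last.png'),6)[158:184,268:312:2])"
```

```text
carriage shift px 0.5 score 0.982 x 0.0
pan diff left 19 all 25
34.125 [ 0.45951748 -0.28667985  0.26472954] [-1.08801827 -0.21662932 -3.29593615]
[[ 69  84  87  84  91  91  91  92  91  95  94  93  98  91  83  83  80  84
   82  82  88  84]
 [ 78  90  86  90  90  91  91  94  95  95  99  95  95  90  81  85  88  84
   87  90  86  85]
 [ 91  83  82  85  90  87  93  92  93  98  96  96  96  87  82  88  81  86
   87  82  87  83]
 [ 96  82  84  85  88  90  91  93  94  97  98  97  93  90  84  80  84  86
   88  86  81  85]
 [ 90  84  85  87  84  90  94  92  88  91  94  97  93  92  81  86  82  84
   86  81  84  85]
 [ 85  80  83  83  90  91  90  92  92  95  98  92  93  92  82  83  82  81
   85  83  79  74]
 [ 84  83  85  85  91  95  94  91  93  88 102  94  93  90  77  81  83  83
   82  79  69  56]
 [ 90  76  82  89  88  90  88  93  95  93  96  93  92  87  78  80  85  81
   77  62  64  62]
 [111  83  83  86  93  94  92 106 113 106 101  97 103 107  86  82  79  75
   68  66  61  58]
 [100  82  80  84  89  95 111 113 117 112 111 110 109  89  78  75  75  71
   65  64  59  61]
 [ 97  85  84  85  96 1
[... 765 characters left out ...]
5  61  62  59  60  62  59  56
   55  72 156 155]
 [ 47  53  46  50  54  55  58  58  62  65  65  65  58  62  65  57  57  59
   55 100 157 157]
 [111 106  88  72  59  54  58  58  61  62  64  63  64  62  63  57  58  57
   68 143 158 153]
 [149 151 143 138  96  59  62  58  64  67  59  61  61  62  61  59  54  68
  117 156 156 159]
 [157 156 157 153 141 113  61  59  60  61  58  62  60  64  55  61  74 102
  144 157 155 155]
 [155 157 158 158 155 147 109  84  55  61  62  56  63  59  73 101 136 146
  156 155 155 160]
 [158 157 157 156 158 154 149 143  69  49  49  56  51  62 140 145 155 154
  156 157 157 157]
 [139 153 154 155 155 158 153 157  76  44  41  45  48  60 155 158 155 158
  154 155 157 157]]
```

Emit:
jog_arm(
  rows=[
    [[-0.0015,0,0,0],[-0.0015,0,0,0],[-0.001,0,0,0],[-0.001,0,0,0],[0,0,0,0],[0,0,0,0]],
  ],
)

```text
time_s: 34.88
tcp_pos: [0.4641, -0.2866, 0.2646]
ee_rot: [[-1.0, -0.001, -0.001], [-0.001, 1.0, 0.0], [0.001, 0.0, -1.0]]
wrist_force: [-4.2, 0.3, -3.3]
gripper_width: 0.131
gripper_force: 30.0
```

```bash
python3 chk.py
```

```text
carriage shift px 1.0 score 0.954 x 0.0
pan diff left 67 all 83
34.925 [ 0.46420309 -0.28659714  0.2646496 ] [-3.07333575  0.07323482 -2.97530933]
```

Emit:
jog_arm(
  rows=[
    [[-0.001,0,0,0],[-0.001,0,0,0],[0,0,0,0],[0,0,0,0]],
  ],
)

```text
time_s: 35.42
tcp_pos: [0.4666, -0.2866, 0.2648]
ee_rot: [[-1.0, -0.001, 0.0], [-0.001, 1.0, -0.0], [-0.0, -0.0, -1.0]]
wrist_force: [-3.4, -0.6, -3.9]
gripper_width: 0.134
gripper_force: 30.0
```

```bash
python3 chk.py
```

```text
carriage shift px 2.75 score 0.864 x 0.0
pan diff left 169 all 206
35.475 [ 0.46658876 -0.28667767  0.26484936] [-4.17316892 -0.43047338 -4.11596641]
```

Emit:
jog_arm(
  rows=[
    [[-0.001,0,0,0],[-0.001,0,0,0],[0,0,0,0],[0,0,0,0]],
  ],
)

```text
time_s: 35.98
tcp_pos: [0.4687, -0.2867, 0.2648]
ee_rot: [[-1.0, -0.001, 0.001], [-0.001, 1.0, -0.0], [-0.001, -0.0, -1.0]]
wrist_force: [-2.8, -0.3, -4.2]
gripper_width: 0.136
gripper_force: 30.0
```

```bash
python3 chk.py
```

```text
carriage shift px 3.75 score 0.835 x 0.0
pan diff left 229 all 274
36.025 [ 0.46863727 -0.28669562  0.26481066] [-3.7417173   0.96615678 -2.86318294]
```

Emit:
jog_arm(
  rows=[
    [[0.0014,0,0.004,0],[0.0014,0,0.004,0],[0.0014,0,0.004,0],[0.0014,0,0.004,0],[0.0014,0,0.004,0],[0,0,0,0]],
  ],
)

```text
time_s: 36.78
tcp_pos: [0.4609, -0.2865, 0.244]
ee_rot: [[-1.0, -0.0, -0.002], [-0.0, 1.0, 0.001], [0.002, 0.001, -1.0]]
wrist_force: [-1.9, -0.2, -3.5]
gripper_width: 0.133
gripper_force: 30.0
```

```bash
python3 chk.py
```

```text
carriage shift px 6.25 score 0.793 x 0.25
pan diff left 354 all 493
36.825 [ 0.46098018 -0.28658775  0.24417421] [-2.44541067  0.27048568 -3.55752768]
```

Emit:
jog_arm(
  rows=[
    [[-0.0015,0,0,0],[-0.0015,0,0,0],[-0.001,0,0,0],[0,0,0,0],[0,0,0,0]],
  ],
)

```text
time_s: 37.45
tcp_pos: [0.4652, -0.2866, 0.2448]
ee_rot: [[-1.0, -0.001, -0.001], [-0.001, 1.0, 0.0], [0.001, 0.0, -1.0]]
wrist_force: [-4.6, 0.5, -0.4]
gripper_width: 0.133
gripper_force: 30.0
```

```bash
rm pics/base.png; python3 chk.py
```

```text
carriage shift px 6.25 score 0.791 x 0.25
pan diff left 0 all 0
37.5 [ 0.46529323 -0.28664116  0.24474493] [-5.31468775 -0.69434315 -2.52880842]
```

Emit:
jog_arm(
  rows=[
    [[-0.001,0,0,0],[-0.001,0,0,0],[0,0,0,0],[0,0,0,0]],
  ],
)

```text
time_s: 38.0
tcp_pos: [0.4678, -0.2867, 0.2452]
ee_rot: [[-1.0, -0.001, 0.001], [-0.001, 1.0, -0.0], [-0.001, -0.0, -1.0]]
wrist_force: [-4.0, 1.3, -0.3]
gripper_width: 0.132
gripper_force: 30.0
```

```bash
python3 chk.py
```

```text
carriage shift px 6.5 score 0.793 x 0.25
pan diff left 32 all 32
38.05 [ 0.46775921 -0.28676098  0.24515869] [-3.82061841  0.05529887  0.26985225]
```

Emit:
jog_arm(
  rows=[
    [[-0.001,0,0,0],[-0.001,0,0,0],[0,0,0,0],[0,0,0,0]],
  ],
)

```text
time_s: 38.55
tcp_pos: [0.4695, -0.2867, 0.2448]
ee_rot: [[-1.0, -0.001, 0.0], [-0.001, 1.0, -0.0], [-0.0, -0.0, -1.0]]
wrist_force: [-3.2, -0.5, -0.3]
gripper_width: 0.133
gripper_force: 30.0
```

```bash
python3 chk.py; python3 -c "
from h import *
print(cv2.cvtColor(cv2.imread('pics/last.png'),6)[164:184,268:312:2])"
```

```text
carriage shift px 6.5 score 0.791 x 0.25
pan diff left 36 all 37
38.6 [ 0.46953278 -0.28669348  0.24484099] [-3.95666859  0.00519992  0.76165044]
[[156 116  88  87  88  92  93  92  90  98  96  97  86  81  85  86  80  85
   87  83  82  83]
 [146  92  84  91  88  92  90  94  93  96  94  97  84  78  87  86  85  86
   87  85  83  82]
 [125  83  85  87  87  89  93  92  94  97  93  97  78  77  87  86  82  88
   84  87  84  85]
 [ 88  84  86  90  90  92  96  92  94  97 100  98  80  84  84  86  86  86
   88  88  84  86]
 [ 85  80  87  89  83  87  92  92  95  92  99  96  80  80  89  88  83  84
   85  85  87  87]
 [ 74  83  85  85  90  90  93  92  94  92  98  95  84  81  84  84  85  84
   81  88  84  80]
 [ 88  80  84  82  88  92  85  95  97  98  99  93  83  75  88  82  83  82
   84  84  75  76]
 [109  78  81  82  89  89  92  92 109 116 117 120  87  79  82  80  83  87
   79  72  66  64]
 [118  78  82  84  89  89 109 112 112 114 118 116 102  76  71  81  85  77
   64  67  60  62]
 [142  86  85  88  84 103 110 113 113 111  93 114 110  74  68  83  80  75
   67  67  64  68]
 [153  77  80  85 112 11
[... 206 characters left out ...]
6  73  72  68  76  76  71  72
   69  64  56 152]
 [ 83  52  52  63  90  88  65  74  74  68  57  76  71  67  73  73  74  74
   63  60  68 156]
 [ 47  40  51  56  65  70  60  71  81  63  62  72  74  67  62  69  74  60
   65  56  87 159]
 [ 39  41  50  54  49  58  62  66  63  63  68  70  76  66  62  67  61  57
   58  56 120 157]
 [ 39  40  45  59  54  61  56  59  60  64  63  65  68  56  64  59  59  56
   53  59 149 154]
 [ 35  44  47  53  58  58  62  55  60  60  63  61  61  60  60  59  59  59
   54  76 159 156]
 [ 43  43  43  53  58  57  59  68  57  64  62  60  58  63  58  57  57  58
   57 119 158 156]
 [ 66  61  65  58  55  58  59  62  57  66  61  59  61  63  59  59  63  51
   61 148 156 159]]
```

A new nut has landed. I'll back off and up so the pan is free, then check it.

Emit:
jog_arm(
  rows=[
    [[0.002,0,0,0],[0.003,0,-0.002,0],[0.003,0,-0.006,0],[0.001,0,-0.006,0],[0,0,-0.006,0],[0,0,-0.002,0],[0,0,0,0],[0,0,0,0],[0,0,0,0]],
  ],
)

```text
time_s: 39.72
tcp_pos: [0.4604, -0.2866, 0.2665]
ee_rot: [[-1.0, -0.001, -0.0], [-0.001, 1.0, 0.0], [0.0, 0.0, -1.0]]
wrist_force: [0.2, -0.4, -3.5]
gripper_width: 0.13
gripper_force: 30.0
```

```bash
python3 chk.py; python3 -c "
from h import *
print(cv2.cvtColor(cv2.imread('pics/last.png'),6)[160:184,268:312:2])"
```

```text
carriage shift px 0.0 score 0.998 x 0.0
pan diff left 363 all 504
39.775 [ 0.46039582 -0.28663714  0.26649615] [-0.31704646  0.42656983 -3.30319474]
[[102  83  85  85  88  89  91  88  91  95  97  98  95  93  80  83  87  84
   87  89  84  85]
 [ 90  83  82  87  88  92  92  94  93  92 100  99  92  92  78  84  81  85
   80  84  83  85]
 [ 81  84  89  85  87  90  91  89  94  96  96  98  97  90  75  86  84  83
   84  78  85  83]
 [ 70  77  83  86  90  91  93  95  91  92  96  97  92  92  75  84  80  83
   82  82  82  71]
 [ 83  78  83  83  87  92  88  92  95  96  97  93  94  96  80  84  82  83
   81  81  72  65]
 [ 89  82  81  82  86  88  94 100 113 115 105 115 115 109  87  74  84  79
   77  71  66  58]
 [ 93  83  78  87  86  87 111 115 116 116 114 118 118  89  86  73  85  76
   73  67  66  56]
 [104  94  76  85  89 113 115 119 111 115 120 109 113  74  75  71  79  70
   65  65  65  64]
 [ 98  69  90  91 105 115 115 117  86  89  92 111 110  74  80  72  71  74
   66  64  66  53]
 [ 79  53  67  99 113 125 113 114  61  73  73 113  85  71  70  70  74  74
   73  60  65  43]
 [ 67  52  56  72 105
[... 581 characters left out ...]
1  59  61  60  62  56  59  56
   50 102 159 157]
 [110  88  70  76  58  58  61  59  58  58  63  61  65  60  58  61  60  56
   59 145 156 153]
 [145 143 139 138  97  52  57  59  60  61  60  62  57  63  60  56  54  58
  103 157 156 156]
 [157 157 155 159 141  78  66  60  59  64  60  62  62  61  55  60  55 103
  147 158 157 156]
 [156 155 155 160 156 140 117  79  65  59  63  62  59  62  67  85  98 149
  157 155 152 153]
 [157 155 156 157 155 160 152 140 113  51  58  57  62  75 114 142 144 158
  158 157 157 156]
 [157 154 154 156 156 156 154 156  96  40  50  43  43  75 150 159 157 157
  158 155 155 154]
 [140 151 156 151 153 153 155 157  76  42  40  43  45  67 158 157 155 156
  156 154 155 157]]
```

Emit:
jog_arm(
  rows=[
    [[-0.003,0,0,0],[-0.003,0,0,0],[-0.003,0,0,0],[-0.002,0,0,0],[0.0005,0,0.004,0],[0.0005,0,0.004,0],[0.0005,0,0.004,0],[0.0005,0,0.004,0],[0.0005,0,0.004,0],[0.0005,0,0.003,0],[0,0,0,0]],
  ],
)

```text
time_s: 41.15
tcp_pos: [0.4674, -0.2865, 0.2431]
ee_rot: [[-1.0, -0.001, -0.003], [-0.001, 1.0, 0.001], [0.003, 0.001, -1.0]]
wrist_force: [-3.1, -1.0, -1.3]
gripper_width: 0.132
gripper_force: 30.0
```

```bash
rm pics/base.png; python3 chk.py
```

```text
carriage shift px 6.25 score 0.791 x 0.25
pan diff left 0 all 0
41.2 [ 0.46750191 -0.28653038  0.24314148] [-3.85698321 -0.37888188 -2.96872967]
```

Emit:
jog_arm(
  rows=[
    [[-0.0015,0,0,0],[-0.0015,0,0,0],[-0.001,0,0,0],[0,0,0,0],[0,0,0,0]],
  ],
)

```text
time_s: 41.82
tcp_pos: [0.4723, -0.2866, 0.2437]
ee_rot: [[-1.0, -0.001, -0.0], [-0.001, 1.0, 0.0], [0.0, 0.0, -1.0]]
wrist_force: [-4.9, -0.1, -2.1]
gripper_width: 0.131
gripper_force: 30.0
```

```bash
python3 chk.py
```

```text
carriage shift px 6.25 score 0.79 x 0.25
pan diff left 8 all 9
41.875 [ 0.47235409 -0.28659489  0.24371029] [-3.89711013  0.29659618 -2.86393715]
```

Emit:
jog_arm(
  rows=[
    [[-0.001,0,0,0],[-0.001,0,0,0],[0,0,0,0],[0,0,0,0]],
  ],
)

```text
time_s: 42.38
tcp_pos: [0.4746, -0.2867, 0.2439]
ee_rot: [[-1.0, -0.001, 0.001], [-0.001, 1.0, -0.0], [-0.001, -0.0, -1.0]]
wrist_force: [-4.7, -0.4, -2.2]
gripper_width: 0.128
gripper_force: 30.0
```

```bash
python3 chk.py
```

```text
carriage shift px 6.25 score 0.79 x 0.25
pan diff left 20 all 26
42.425 [ 0.4746166  -0.28667778  0.24385776] [-3.00590891 -0.25263067 -1.92426232]
```

Emit:
jog_arm(
  rows=[
    [[-0.001,0,0,0],[-0.001,0,0,0],[0,0,0,0],[0,0,0,0]],
  ],
)

```text
time_s: 42.92
tcp_pos: [0.477, -0.2868, 0.2444]
ee_rot: [[-1.0, -0.001, 0.002], [-0.001, 1.0, -0.001], [-0.002, -0.001, -1.0]]
wrist_force: [-3.2, 0.5, 1.6]
gripper_width: 0.129
gripper_force: 30.0
```

```bash
python3 chk.py; python3 -c "
from h import *
print(cv2.cvtColor(cv2.imread('pics/last.png'),6)[164:184,268:312:2])"
```

```text
carriage shift px 6.25 score 0.791 x 0.25
pan diff left 32 all 43
42.975 [ 0.47700166 -0.2868344   0.24437594] [-3.93130375  0.22212237  0.9621769 ]
[[157 120  86  86  88  94  90  93  92  95  96  80  83  78  85  84  84  86
   82  86  83  87]
 [145  91  85  88  88  90  92  95  93  96  94  83  81  80  82  86  85  87
   86  83  84  83]
 [122  78  87  89  89  91  92  92  93 100  95  82  82  77  84  83  84  86
   87  89  80  86]
 [ 92  83  86  86  90  90  92  96  93  97  92  84  79  80  81  89  88  82
   87  85  83  80]
 [ 83  81  82  84  93  89  92  94  92  97  96  82  81  82  84  85  83  87
   80  84  84  83]
 [ 76  76  88  83  90  86  91  93  89  93  98  82  83  86  82  87  85  83
   85  83  74  83]
 [ 88  82  81  85  90  92  94  92  94  94 101  84  78  80  87  84  85  86
   85  77  66  74]
 [111  79  85  87  89  90  92  94 110 111 113  98  77  82  84  82  82  82
   84  70  62  64]
 [117  82  83  86  88  91 107 109 119 112 117 104  71  75  77  83  80  78
   69  66  62  61]
 [141  89  83  83  88  99 118 112  90  84 108  87  70  71  70  78  83  75
   65  66  59  69]
 [151  77  80  87  96
[... 209 characters left out ...]
1  48  61  67  66  73  74  75
   62  65  58 148]
 [ 83  50  54  62  74  78  62  63  72  65  68  63  73  69  66  73  74  69
   66  58  68 155]
 [ 47  44  50  55  58  59  66  77  63  61  66  68  68  71  67  67  74  60
   59  50  90 160]
 [ 41  44  47  56  56  61  60  64  60  66  68  75  71  66  58  67  63  61
   58  48 118 155]
 [ 41  40  43  55  54  63  58  62  63  62  66  63  65  65  58  61  59  55
   58  62 150 158]
 [ 43  37  46  57  56  56  57  59  63  58  61  63  63  61  60  60  57  59
   58  78 157 156]
 [ 44  37  41  52  54  57  60  56  61  64  64  60  59  61  60  57  60  59
   53 117 158 155]
 [ 72  63  67  53  58  56  52  59  61  61  63  64  63  63  61  61  60  53
   61 147 156 159]]
```

Emit:
jog_arm(
  rows=[
    [[0.002,0,0,0],[0.003,0,-0.002,0],[0.003,0,-0.006,0],[0.001,0,-0.006,0],[0,0,-0.006,0],[0,0,-0.003,0],[0,0,0,0],[0,0,0,0]],
  ],
)

```text
time_s: 43.98
tcp_pos: [0.4674, -0.2866, 0.2665]
ee_rot: [[-1.0, -0.001, -0.0], [-0.001, 1.0, 0.0], [0.0, 0.0, -1.0]]
wrist_force: [-0.7, 0.1, -3.2]
gripper_width: 0.128
gripper_force: 30.0
```

```bash
python3 chk.py; python3 -c "
from h import *
print(cv2.cvtColor(cv2.imread('pics/last.png'),6)[160:184,268:312:2])"
```

```text
carriage shift px 6.25 score 0.79 x 0.25
pan diff left 7 all 67
44.025 [ 0.46735223 -0.2866153   0.26648177] [ 0.10246761  0.08774075 -3.32821951]
[[ 65  63  65  70  75  95  91  84 100  99 103 107  98  76  80  83  84  84
   78  82  85  84]
 [ 81  79  80  87  92  94  94  89  93  92  98  93  95  81  84  84  88  82
   86  85  85  85]
 [143 142 122  89  93  88  92  92  93  93  99  94  91  78  84  87  87  85
   83  85  81  85]
 [159 145 107  88  90  89  93  92  92  95  98  99  94  80  81  83  86  82
   81  86  86  72]
 [156 117  86  90  91  94  93  90  94  94  98  94  88  78  78  83  82  81
   80  80  75  74]
 [145  86  86  84  90  89  90  91  92  99  96  96  83  72  73  78  82  82
   78  72  66  98]
 [123  87  86  88  88  88  89  92  95  95  96  99  82  77  79  80  85  85
   74  71  65  82]
 [ 89  84  82  85  86  93  92  91  95  95  98  99  77  78  76  75  80  79
   70  70  64  68]
 [ 78  80  85  90  90  90  96  89  95  98  95  96  80  76  77  78  76  72
   69  68  67  62]
 [ 74  83  87  87  88  87  91  95  95  94  97  97  79  76  79  74  75  72
   69  67  66  59]
 [ 88  76  87  88  88  
[... 579 characters left out ...]
2  47  62  69  65  74  74  74
   66  64  57 150]
 [ 79  56  53  64  77  80  68  65  70  68  73  61  70  67  69  78  73  74
   70  56  66 155]
 [ 48  39  47  58  65  70  62  77  70  55  68  69  66  61  63  73  70  60
   58  53  87 157]
 [ 41  43  45  54  56  58  59  69  60  63  69  70  71  64  58  64  64  61
   58  52 120 157]
 [ 39  38  46  54  60  58  57  63  60  62  64  65  64  62  57  63  60  58
   58  60 146 155]
 [ 39  34  42  57  57  61  62  61  63  64  62  59  59  60  61  57  56  57
   52  75 156 155]
 [ 40  40  46  54  50  57  60  55  59  60  62  65  58  63  62  58  54  60
   56 119 160 155]
 [ 72  58  62  53  53  60  58  62  56  62  69  63  64  59  64  60  60  59
   62 149 155 157]]
```

The pan is at its stop (6.25 px) with the trough clear of it, so pouring is done. I'll retreat, go to the mat and turn the mouth to +y.

Emit:
jog_arm(
  rows=[
    [[0,0,-0.008,0],[0.008,0.002,-0.012,0],[0,0.012,-0.008,0],[-0.004,0.025,0,0],[-0.008,0.038,0,0],[-0.009,0.042,0,0],[-0.009,0.042,0,0],[-0.009,0.042,0,0],[-0.009,0.042,0,0],[-0.009,0.042,0,0],[-0.007,0.034,0,0],[-0.003,0.018,0,0],[0,0.008,0,0]],
  ],
)

```text
time_s: 45.65
tcp_pos: [0.5259, 0.0613, 0.295]
ee_rot: [[-1.0, -0.002, 0.0], [-0.002, 1.0, -0.0], [-0.0, -0.0, -1.0]]
wrist_force: [-0.2, 0.2, -2.9]
gripper_width: 0.13
gripper_force: 30.0
```

Emit:
jog_arm(
  rows=[
    [[0,0,0,-0.06],[0,0,0.006,-0.11],[0,0,0.01,-0.13],[0,0,0.012,-0.14],[0,0,0.012,-0.14],[0,0,0.012,-0.14],[0,0,0.012,-0.14],[0,0,0.012,-0.14],[0,0,0.012,-0.14],[0,0,0.01,-0.14],[0,0,0.006,-0.13],[0,0,0,-0.1],[0,0,0,-0.06],[0,0,0,0]],
  ],
)

```text
time_s: 47.4
tcp_pos: [0.526, 0.0597, 0.191]
ee_rot: [[-0.002, -1.0, -0.0], [-1.0, 0.002, -0.0], [0.0, 0.0, -1.0]]
wrist_force: [-0.2, 0.0, -3.6]
gripper_width: 0.13
gripper_force: 30.0
```

```bash
python3 - <<'E'
from h import *
s=capture("side")[:,:,::-1]; t=capture("top")[:,:,::-1]
cv2.imwrite("pics/s7.png",s);cv2.imwrite("pics/t7.png",t)
for p in((211,174),(309,174),(211,263),(309,263)): print("mat",plane("top",*p,.003)[:2])
for p in((250,183),(275,253)): print("clip",plane("top",*p,.015)[:2])
q=sense();p=q['tcp_pos'];print(q['time_s'],p,q['ee_rot'][:,0],q['wrist_force'],"handle at",proj("side",p-[0,0,.068]))
E
python3 chk.py|head -1
```

```text
mat [0.65031496 0.1414063 ]
mat [ 0.6586847  -0.14105545]
mat [0.39413162 0.12844409]
mat [ 0.40223462 -0.14650518]
clip [0.6243538  0.02716944]
clip [ 0.42641637 -0.05039608]
47.5 [0.52601012 0.05988819 0.19094348] [-1.77735628e-03 -9.99998420e-01 -4.53988091e-06] [ 0.37740184 -0.08658968 -2.83456564] handle at [266.47346706 226.39142512]
carriage shift px 15.0 score 0.276 x 6.0
```

Emit:
jog_arm(
  rows=[
    [[0,0,0.012,0],[0,0,0.012,0],[0,0,0.007,0],[0.002,0,0.004,0],[0.004,0,0.002,0],[0.004,0,0,0],[0.004,0,0,0]],
  ],
)

```text
time_s: 48.42
tcp_pos: [0.5305, 0.0487, 0.159]
ee_rot: [[0.003, -1.0, 0.013], [-1.0, -0.003, 0.004], [-0.004, -0.013, -1.0]]
wrist_force: [-3.4, 5.8, 20.1]
gripper_width: 0.136
gripper_force: 30.5
```

Emit:
jog_arm(
  rows=[
    [[0.005,0,0,0],[0.005,0,0,0],[0.005,0,0,0]],
  ],
)

```text
time_s: 48.8
tcp_pos: [0.5303, 0.0327, 0.1595]
ee_rot: [[0.003, -1.0, 0.012], [-1.0, -0.003, 0.002], [-0.002, -0.012, -1.0]]
wrist_force: [-3.1, 2.3, 21.4]
gripper_width: 0.134
gripper_force: 30.4
```

Emit:
jog_arm(
  rows=[
    [[0.005,0,-0.003,0],[0.005,0,0,0],[0.005,0,0,0],[0.005,0,0,0]],
  ],
)

```text
time_s: 49.3
tcp_pos: [0.5273, 0.0117, 0.1581]
ee_rot: [[0.001, -1.0, 0.003], [-1.0, -0.001, 0.001], [-0.001, -0.003, -1.0]]
wrist_force: [-1.6, 1.7, 3.2]
gripper_width: 0.13
gripper_force: 30.0
```

Run:
```python
from h import *
s=capture("side")[:,:,::-1];cv2.imwrite("pics/s8.png",s)
p=sense()['tcp_pos'];print(proj("side",p-[0,0,.0697]))
for th in(0,10,20,30,38):
    t=np.radians(th);c,si=np.cos(t),np.sin(t);o=[]
    for a,b in((62,-16),(62,-59),(-51,-33),(-51,-85)):
        y=(a*c+b*si)/1e3;z=(-a*si+b*c)/1e3
        o.append(proj("side",[p[0],p[1]+y,p[2]-.068+z]).round(0))
    print(th,*o)
g=cv2.cvtColor(s,6);u=int(proj("side",p-[0,0,.1])[0])
for v in range(205,272,2): print(v,g[v,u-22:u+24:2])
```

```text
[269.37508534 227.71211499]
0 [265. 247.] [265. 262.] [273. 227.] [273. 244.]
10 [265. 250.] [266. 263.] [273. 223.] [273. 238.]
20 [266. 252.] [267. 262.] [273. 219.] [274. 232.]
30 [266. 253.] [268. 261.] [273. 215.] [275. 225.]
38 [267. 254.] [269. 259.] [273. 212.] [275. 220.]
205 [56 60 30 29 30 33 34 21 45 36 51 46 42 29 26 24 31 27 39 56 65 74 72]
207 [83 86 54 53 51 30 33 31 25 29 50 59 53 25 28 24 26 26 34 53 53 49 51]
209 [158 160 157 157 159 143 133  19  23  30  48 137 132  25  33  26  37  35
  42  57  60  61  59]
211 [155 157 155 159 156 159 154  29  24  28  58 159 149  26  29  33 102 103
  99 101 103 101 101]
213 [157 160 159 160 156 157 158  49  27  30  58 161 125  27  29  56 154 157
 159 161 159 161 160]
215 [159 158 157 157 156 157 158  80  24  21  76 159 119  32  26  81 160 156
 157 158 158 154 158]
217 [154 152 158 160 158 159 158 137  20  16  54  85  35  23  20 143 159 158
 157 156 156 158 155]
219 [156 157 160 158 155 158 155 152  35  21  40  37  29  27  22  99 157 160
 161 157 158 158 158]
221 [104 103 119 129 136 158 158 156  45  25  32  26  20  26  22  89 159 1
[... 1247 characters left out ...]
 26 27 26 31 27 32 28 30]
255 [28 30 26 33 27 32 38 76 93 93 90 92 87 61 58 24 28 27 19 34 28 25 30]
257 [25 30 27 25 26 26 25 72 95 93 94 93 81 67 54 31 27 26 24 34 32 35 31]
259 [36 39 35 40 36 30 38 82 91 92 91 88 83 54 39 28 24 31 32 33 27 35 31]
261 [23 34 31 29 27 20 32 77 57 63 69 73 81 39 39 34 36 45 37 35 31 39 26]
263 [32 24 31 28 25 29 24 45 23 18 30 26 70 21 19 26 26 28 36 33 38 41 32]
265 [33 34 33 31 32 34 35 29 35 33 26 28 20 22 28 24 23 31 35 26 30 24 28]
267 [28 24 30 29 28 31 31 22 29 30 29 38 26 30 30 28 35 29 36 32 34 31 33]
269 [33 34 28 31 32 27 19 19 27 19 28 25 19 23 27 25 26 28 37 29 23 32 37]
271 [26 31 34 33 36 39 36 26 35 31 28 31 23 28 25 31 33 28 29 28 25 31 29]
```

The numbers (rear wall top at row ≈230, mouth bottom at row ≈263) match a level trough standing on the mat. I'll release it and rise.

Emit:
jog_arm(
  rows=[
    [[0,0,-0.001,0],[0,0,0,0],[0,0,0,0],[0,0,0,0],[0,0,0,0]],
  ],
  claw=0.6,
)

```text
time_s: 49.98
tcp_pos: [0.5261, 0.0114, 0.1576]
ee_rot: [[0.0, -1.0, -0.0], [-1.0, -0.0, -0.0], [0.0, 0.0, -1.0]]
wrist_force: [0.1, -0.8, 0.6]
gripper_width: 0.573
gripper_force: 0.0
```

Emit:
jog_arm(
  rows=[
    [[0,0,-0.01,0],[0,0,-0.03,0],[0,0,-0.04,0],[0,0,-0.02,0]],
  ],
)

```text
time_s: 50.48
tcp_pos: [0.527, 0.0115, 0.261]
ee_rot: [[0.0, -1.0, 0.005], [-1.0, -0.0, 0.001], [-0.001, -0.005, -1.0]]
wrist_force: [0.6, 0.1, -0.1]
gripper_width: 0.597
gripper_force: 0.0
```

```bash
python3 - <<'E'
from h import *
s=capture("side")[:,:,::-1];cv2.imwrite("pics/s9.png",s)
for n,a,b in(("mouthtop",62,-33),("mouthbot",62,-59),("reartop",-51,-33),("rearbot",-51,-85),("bridgeR",-36,4),("handleF",39,0),("handleR",-39,0)):
    print(n,*[proj("side",[.527+dx,.0115+a/1e3,.088+b/1e3]).round(0) for dx in(-.014,.014)])
print(sense()['time_s'])
g=cv2.cvtColor(s,6)
for v in range(211,269,2): print(v,g[v,247:293:2])
E
python3 chk.py|head -1
```

```text
mouthtop [271. 254.] [259. 253.]
mouthbot [271. 263.] [259. 262.]
reartop [278. 229.] [267. 228.]
rearbot [278. 245.] [267. 244.]
bridgeR [277. 219.] [266. 218.]
handleF [273. 237.] [261. 236.]
handleR [278. 220.] [266. 219.]
50.525
211 [163 163 162 162 163 161 165 164 162 161 161 160 164 158 160 150 109 110
 111 110 105 103 102]
213 [163 164 162 161 164 162 164 164 162 163 159 163 162 159 162 160 160 163
 165 165 163 161 160]
215 [163 159 162 163 160 161 164 164 162 162 164 161 119 135 161 162 164 162
 162 163 162 165 160]
217 [161 161 161 163 164 163 163 164 163 163 147 138  41  36  81 153 161 161
 165 163 162 163 161]
219 [162 163 163 163 163 165 163 161 160 164 122 109  29  30  63 106 162 162
 164 165 162 165 163]
221 [107 108 122 138 139 163 159 165 161 164 123  82  25  26 122 106 159 165
 160 162 163 165 162]
223 [ 51  42  41  45  43  41  38  45  53  63  69  28  34  23 104  84 117 138
 136 160 162 162 163]
225 [43 39 41 40 43 47 39 44 42 43 61 25 27 31 49 70 43 41 39 37 43 49 50]
227 [39 40 38 41 37 39 39 32 36 38 32 32 30 81 96 96 65 41 41 45 42 44 45]
229 [41 43 44 51 49 48 4
[... 888 characters left out ...]
5 38 34 32 81 69 92 93 89 92 64 64 46 42 45 45 51 50 54 47]
253 [44 30 34 37 35 30 27 85 85 91 88 92 87 64 60 35 31 32 33 32 31 32 35]
255 [33 33 30 30 35 31 32 81 96 96 94 93 89 61 62 30 26 31 26 30 21 31 34]
257 [34 27 29 28 30 27 26 86 90 89 92 91 90 67 55 31 28 33 30 32 38 39 39]
259 [37 40 36 38 36 32 28 80 58 50 52 55 70 55 41 28 26 29 21 33 25 22 24]
261 [32 27 25 22 25 25 27 39 32 33 28 33 51 37 37 35 28 37 31 33 39 29 24]
263 [30 26 31 30 33 29 26 30 28 26 26 24 25 30 25 28 22 29 33 27 35 34 35]
265 [35 38 38 37 39 37 35 38 26 30 33 28 24 31 26 30 23 16 25 28 30 25 26]
267 [27 28 24 22 27 24 24 33 30 32 27 34 38 34 40 35 47 41 36 37 37 20 30]
carriage shift px 8.5 score 0.639 x 6.25
```

Emit:
jog_arm(
  rows=[
    [[-0.01,-0.0004,0,0],[-0.025,-0.002,0,0],[-0.04,-0.003,0,0],[-0.045,-0.003,0,0],[-0.045,-0.003,0,0],[-0.036,-0.002,0.02,0],[-0.025,-0.002,0.04,0],[-0.01,0,0.04,0],[0,0,0.03,0],[0,0,0.01,0],[0,0,0,0]],
  ],
  claw=0,
)

```text
time_s: 51.95
tcp_pos: [0.5411, 0.2473, 0.1172]
ee_rot: [[0.0, -1.0, -0.002], [-1.0, -0.0, -0.002], [0.002, 0.002, -1.0]]
wrist_force: [-1.1, 0.0, 3.0]
gripper_width: 0.007
gripper_force: 0.6
```

```bash
python3 chk.py
python3 - <<'E'
from h import *
t=capture("top");g=cv2.cvtColor(t,7)
p=sense()['tcp_pos'];print(p)
E
```

```text
carriage shift px -10.0 score 0.232 x 8.0
pan diff left 201 all 598
52.0 [0.54186347 0.24762286 0.11821622] [0.45269699 0.02536737 0.61904853]
[0.54224057 0.24781787 0.11881947]
```

Emit:
jog_arm(
  rows=[
    [[0,0,0.003,0],[0,0,0.003,0],[0,0,0.002,0],[0,0,0.001,0],[0,0,0,0],[0,0,0,0]],
  ],
)

```text
time_s: 52.8
tcp_pos: [0.5425, 0.248, 0.112]
ee_rot: [[0.001, -1.0, 0.003], [-1.0, -0.001, 0.002], [-0.002, -0.003, -1.0]]
wrist_force: [-2.6, -1.4, 15.7]
gripper_width: 0.005
gripper_force: 7.4
```

The tally key is on its stop (15.7 N, TCP 0.112, the same as the zero key). I'll rise clear and check the end state.

Emit:
jog_arm(
  rows=[
    [[0,0,-0.015,0],[0,0,-0.04,0],[0,0,-0.05,0],[0,0,-0.05,0],[-0.03,0.03,-0.03,0],[-0.05,0.05,0,0],[-0.03,0.03,0,0],[0,0,0,0],[0,0,0,0]],
  ],
)

```text
time_s: 53.92
tcp_pos: [0.4372, 0.3513, 0.2936]
ee_rot: [[0.0, -1.0, -0.001], [-1.0, -0.0, -0.001], [0.001, 0.001, -1.0]]
wrist_force: [-0.3, -1.4, 0.5]
gripper_width: -0.0
gripper_force: 0.0
```

```bash
python3 chk.py
python3 - <<'E'
from h import *
t=capture("top");s=cv2.imread("pics/last.png")
g0=cv2.cvtColor(cv2.imread("pics/top0.png"),6);g=cv2.cvtColor(t,7)
c=cv2.HoughCircles(cv2.resize(g[185:250,330:400],None,fx=6,fy=6,interpolation=cv2.INTER_CUBIC),cv2.HOUGH_GRADIENT,1,400,param1=80,param2=20,minRadius=110,maxRadius=190)
print(c, g[150:240:15,340:390:10].tolist())
a=g[198:240:2,344:388:2];print(a)
print(np.abs(cv2.cvtColor(s,6)[225:270:4,247:293:4].astype(int)-cv2.cvtColor(cv2.imread("pics/s9.png"),6)[225:270:4,247:293:4]).max())
E
```

```text
carriage shift px 6.25 score 0.722 x 0.0
pan diff left 638 all 1079
53.975 [0.43760245 0.3509668  0.29351563] [-0.07351308 -0.6217208  -0.21581019]
[[[213.5 211.5 136.4]]] [[173, 174, 174, 169, 170], [168, 54, 36, 118, 115], [118, 65, 15, 116, 118], [122, 121, 86, 117, 115], [70, 159, 141, 160, 74], [86, 165, 118, 162, 109]]
[[120 121 120 122 129 100  93  83  82  82  80  81  82  80  96 112 124 116
  113 156 174 174]
 [120 118 123 117  93  82  82  82  81  81  79  79  80  79  78  78  93 127
  115 133 173 174]
 [119 111 113  82  82  82  81  82  80  79  79  80  79  78  77  76  77  80
  129 128 172 174]
 [ 90 109  82  82  82  83  88 135 148 148 147 135  90  81  78  77  76  76
   76 130 167 174]
 [112  84  82  83  91 145 163 162 149 155 154 140 161 149  97  77  77  75
   75  76 150 173]
 [ 91  83  83 108 157 162 161 155 137 156 153 124 159 162 159 118  78  75
   75  76  86 165]
 [ 83  82 111 159 162 162 162 156 141 161 159 148 161 160 160 158 116  75
   74  75  75 141]
 [ 81  86 152 163 163 162 162 157 140 162 160 159 162 162 162 161 160 102
   73  73  73  85]
 [ 80 115 161 162 162 161 161
[... 483 characters left out ...]
37 163 163 163 163 163 162
  111  68  68  67]
 [ 76 144 166 165 165 165 164 130 104 157 158 162 165 164 164 163 163 162
  107  69  67  71]
 [ 76  99 160 162 162 162 162 119  89 158 160 163 161 162 160 161 161 157
   75  67  67  82]
 [ 97  75 142 164 163 162 162 161 146 144 144 152 162 163 162 162 162 119
   68  68  68 135]
 [125  74  84 152 164 163 163 162 163 163 164 164 164 164 164 164 148  72
   67  66  90 166]
 [ 79  99  74  87 152 165 164 165 165 165 164 163 163 163 163 146  77  67
   67  73 145 173]
 [ 68  82  96  71  84 129 164 167 168 167 167 167 167 163 121  74  65  67
   73 129 172 175]
 [ 69  69  81 108  76  72  85 104 133 157 155 138 100  82  70  66  65  77
  130 121 172 175]]
70
```

```bash
python3 -c "
from station import *
print(finish_job())"
```

```text
the job is handed in; nothing more can be done
None
```

I handed in the job at about 54 s. The zero key was pressed with the pan empty, and the pan is resting on its stop with what looks like four nuts in it. The trough is upright on the mat and released, and the tally key was pressed last. I inferred the two nuts left in the trough from the pan count and didn't check them directly. While tipping, the trough also pushed the pan down several times before enough nuts were in it.

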